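Press the carton's seam, hang up the presser, sort the packs

TASK

Take the hand seam presser by its handle and, keeping its handle in line with the seam, press its shoe down on the carton's glue seam and run it slowly (3 to 5 cm a second) along the whole seam from the green-marked end to the other, then hang the presser by its handle on both prongs of the hook. Only after that drop every good pack on the bench into the carton; every pack with a blue sticker belongs in the red wire reject basket. Leave the jar, mug, tape, stapler and phone where they are.

Things in the scene. Friction and masses are not known exactly. Their poses are not given: they have to be found in the camera images.
- jig: Fixed aluminium plate 210 (x) x 230 (y) x 12 mm, origin centre of underside. Holds an open white and red carton, 140 (x) x 210 (y) x 60 mm, walls 4 mm, centred at x = +25 mm, rim 72 mm above the bench. On its -x side the carton's flat flap (55 mm wide, top at 15 mm) bears the straight brown glue seam along y, at x = -73 mm, 28 mm off the carton's wall.
- carton_in (a point): Centre of the carton's inner floor (16 mm above the bench); inside it measures 132 (x) x 202 (y) mm, and the rim is 56 mm above this point. Axes as the jig's.
- basket: Fixed red wire reject basket, open on top, 160 x 160 x 65 mm high, origin at the centre of its underside.
- basket_in (a point): Centre of the basket's inner floor, 4 mm above the bench; inside it measures 150 x 150 mm, the rim is 61 mm above this point.
- hookstand: Fixed stand, twin hook: two level prongs of 8 mm round bar at y = -29 and +29 mm, pointing to its -x. Origin on the bench under the resting place. Yellow upturned tips at x = -34 mm, up to 192 mm above the bench; prongs' top at 174 mm; crossbar from x = +80 mm (top 178 mm); post and base plate at x = +45 to +145 mm.
- hook_rest (a point): Point midway between the prongs, level with their tops (174 mm above the bench), 34 mm behind the upturned tips: the handle's middle belongs above it. Axes as the stand's.
- presser: Hand seam presser, 250 g, upright. Origin: centre of underside of its slick white plastic shoe, 24 (x) x 80 (y) x 20 mm. Above it a blue bar 22 x 112 x 14 mm (top at 34 mm), steel uprights 12 mm square at y = -50 and +50 mm, and a yellow handle bar 14 x 112 (along y) x 20 mm, top at 98 mm. Window under the handle 88 mm wide, 44 mm high: the hook's prongs go through it along x.
- presser_handle (a point): Middle of the yellow handle bar, 88 mm above the shoe's underside; the bar runs along y.
- seam0 (a point): Point on the seam's centre line, on the flap's top 15 mm above the bench: the green-marked end of the 150 mm seam (the green mark lies just beyond it); axes as the jig's.
- seam1 (a point): Point on the seam's centre line, on the flap's top 15 mm above the bench: a quarter of the way of the 150 mm seam; axes as the jig's.
- seam2 (a point): Point on the seam's centre line, on the flap's top 15 mm above the bench: the middle of the 150 mm seam; axes as the jig's.
- seam3 (a point): Point on the seam's centre line, on the flap's top 15 mm above the bench: three quarters of the way of the 150 mm seam; axes as the jig's.
- seam4 (a point): Point on the seam's centre line, on the flap's top 15 mm above the bench: the other end of the 150 mm seam; axes as the jig's.
- good1: Good pack: small folding box of medicine size, 45 (x) x 70 (y) x 25 (z) mm, 60 g, white with a wide red band round its +y end and a narrow one round its -y end; origin at the centre of its underside, lying flat at the start. May be absent.
- good2: Good pack: small folding box of medicine size, 45 (x) x 70 (y) x 25 (z) mm, 60 g, white with a wide red band round its +y end and a narrow one round its -y end; origin at the centre of its underside, lying flat at the start. May be absent.
- good3: Good pack: small folding box of medicine size, 45 (x) x 70 (y) x 25 (z) mm, 60 g, white with a wide red band round its +y end and a narrow one round its -y end; origin at the centre of its underside, lying flat at the start. May be absent.
- good4: Good pack: small folding box of medicine size, 45 (x) x 70 (y) x 25 (z) mm, 60 g, white with a wide red band round its +y end and a narrow one round its -y end; origin at the centre of its underside, lying flat at the start. May be absent.
- reject1: Rejected pack: small folding box of medicine size, 45 (x) x 70 (y) x 25 (z) mm, 60 g, white with a wide red band round its +y end and a narrow one round its -y end; origin at the centre of its underside, lying flat at the start. Marked with a round blue sticker of 38 mm on top and underneath. May be absent.
- reject2: Rejected pack: small folding box of medicine size, 45 (x) x 70 (y) x 25 (z) mm, 60 g, white with a wide red band round its +y end and a narrow one round its -y end; origin at the centre of its underside, lying flat at the start. Marked with a round blue sticker of 38 mm on top and underneath. May be absent.
- jar: Bystander: amber glass jar, 56 mm diameter, 75 mm high, origin under its centre.
- mug: Bystander: white mug, 76 mm diameter, 90 mm high, origin under its centre.
- tape: Bystander: roll of brown tape lying flat, 90 mm diameter, 45 mm high, origin under its centre.
- stapler: Bystander: blue stapler, 130 x 32 x 44 mm, origin under its centre.
- phone: Bystander: black phone lying flat, 150 x 72 x 9 mm, origin under its centre.
Things that resemble listed ones, but are neither listed nor needed, are in the scene too. What is shaped like the reject2 but purple is not meant.

How it is judged:
By the outcome, as a careful person would: the job done as asked, in the order asked, and still so for the second after the job is handed in, with the robot touching nothing.
Of good1, good2, good3, good4 only 3 to 4 are there at a start; the rules pass over those that are not, and their reading is None.
Of reject1, reject2 only 1 to 2 are there at a start; the rules pass over those that are not, and their reading is None.
At some moment in a run one of good1, good2, good3, good4, reject1, reject2 may be knocked a few centimetres aside while the robot is not near it.
It also fails if it takes over 210 s, if anything falls off the work surface, if the arm or the gripper's body presses on something with over 40 N, if the wrist force passes 120 N, or if a joint passes its speed limit or range.

ROBOT

A 6-joint arm with a two-finger parallel gripper is mounted at the origin on the work surface. World frame = base frame: x ahead of the robot, y to its left, z up, the work surface at z = 0. Lengths are in m, angles in rad, forces in N, time in s.
With the tool pointing down it reaches from about 0.325 to 0.775 m from the base axis. Payload 5.5 kg.
Tool frame: the origin (TCP) lies between the finger pads; the fingertips stand 22 mm ahead of it and the grasp point (between the pads) lies 3 mm ahead of it; z points along the fingers, y is the line along which they close (so a half turn about z gives the same grasp; the last joint's range is limited). The gripper opens to 88 mm and grips with 3 to 60 N. Pads are 20 mm wide; open, the fingers measure 115 mm over their backs; the gripper's body (75 mm by 178 mm) begins 61 mm behind the grasp point.
Start: joints at [1.092, 0.091, 1.231, -0, 1.82, -0.057], TCP at [0.246, 0.547, 0.245] pointing down, gripper open.
Joint ranges: [-2.87, 2.87], [-0.86, 2.18], [0.17, 2.46], [-1.51, 4.65], [0.06, 2.69], [-2.65, 2.65]. Speed limits (rad/s): [2.57, 2.57, 3.01, 3.14, 3.14, 3.14].

INTERFACE

Orientations are given as [roll, pitch, yaw] about the fixed x, y, z axes, in that order (R = Rz(yaw) Ry(pitch) Rx(roll)).
In Python, from workcell import get_state, grab_frame, hand_in, spot_in, pinpoint gives the robot as it stands. The module is installed in compiled form; this text tells all that it offers.
- The arm moves only by the tool step_arm, never from a script. Its argument "targets" is a list of rows, each a list of 7 numbers: the shift along the tool's x, y, z in cm, then the turn, a rotation vector about the tool's x, y, z in rad, then the opening, from -1 (shut) to 1 (fully open). A call has 1 to 5 rows; each row shifts and turns the commanded pose from where the row before left it, along the tool's axes as they then stand; what a row does not reach is not made up. A row lasts 1/8 s, in which the tool goes at most 62.5 mm and 10.7 degrees, less where a joint would pass 70% of its speed; a pose out of reach is approached as far as the arm can. A call with a gripper value outside its range is refused whole. The fingers move at their own pace and stop on an object; "grip_force" is the grip in N (left out, the last holds). Time passes only in rows, so rows that do not move let the fingers close. It gives the time, the measured TCP pose, the force, the opening and the grip force at its end, in the units of the state.
- get_state(): the state, without advancing time (a new reading comes with each control period).
- grab_frame(name): name is "scene" or "top" or "wrist"; returns a dict with "color" (420x560x3 uint8, blue, green, red), "fx", "fy", "cx", "cy" (pixels), "pose" (4x4, takes a point from camera to world coordinates); the wrist camera has in their place "T_tool_cam" (4x4, takes a point from camera to tool coordinates, whose origin is the TCP and whose axes are the flange's). Camera axes: x right, y up, looking along -z (the intrinsics and any distortion apply to the point x, -y, -z); pixel columns grow to the right and rows downward; lengths in m; the calibration is good to about 2 mm. The wrist camera is an equidistant fisheye: a pixel r from the principal point sees the ray r / f radians off the axis. A picture is of the moment at which its call begins: read the wrist's pose just before it. There is no depth.
- hand_in(): hands the job in; it is judged then, once.
Trained networks look in the newest picture that a camera, given by its name, has taken for a name from the list of things; names that differ only in an ending like _2 or _b are one class to them, and where a whole thing is asked for, a point or a joint stands for the part that bears it (a point fixed in the world has none). Each returns a list of dicts, best first, with "conf" (0 to 1); they miss things now and then, are a little off and sometimes report something else, mostly with a low value. They report only what shows in the picture. A call takes as long as a camera call. They do not tell look-alikes from the thing itself.
- spot_in(camera, thing): "xyz" ([x, y, z] in m, in the coordinates of the camera as it stood for that picture, good to about 4 mm: the middle of the surface that is visible of it).
- pinpoint(camera, thing): "xyz" ([x, y, z] in m, in the coordinates of the camera as it stood for that picture, good to about 4 mm: a listed point, or the origin of a listed thing).
The state is a dict: "time": time; "q": joint angles; "qvel": joint speeds; "tau": joint torques, N m; "tcp_pos": TCP position; "tcp_rot": TCP orientation; "wrist_force": force on the tool from outside, world axes, zero at the start; "wrist_torque": the same for the moment, N m; "grip_width": finger opening in m; "grasp_force": force on a finger pad.
Only numpy, scipy, OpenCV 4.12 (cv2) and the standard library are available. Lean on these libraries where they do the work, as an engineer would, in place of code of your own. Each camera call takes 0.05 s, during which the arm holds its last target. There are 200 camera calls.

## Working session

There is one attempt and no reset: what is moved stays moved. The work goes in short steps, Python scripts to look and compute and a tool call to move; the robot and the scene stay as the last step left them, time stands still between calls to the robot, and variables do not carry over. Pictures are saved under pics/ and viewed, at most 14 in all, crops included, and the job is handed in when it is done.

Besides the shell and the picture viewer there is one more tool, called after "Emit:" by a JSON object that holds its "op" and its "data", one argument or row to a line. step_arm: Moves the arm, as the interface text tells. Its arguments: {"type":"object","properties":{"targets":{"type":"array","items":{"type":"array","items":{"type":"number"}}},"grip_force":{"type":"number"}},"required":["targets"]}

```bash
mkdir -p pics; cat > h.py <<'E'
import numpy as np, cv2
from workcell import get_state, grab_frame, hand_in, spot_in, pinpoint
from scipy.spatial.transform import Rotation as R
def toolT():
    s=get_state(); T=np.eye(4); T[:3,:3]=R.from_euler('xyz',s['tcp_rot']).as_matrix(); T[:3,3]=s['tcp_pos']; return T
def camT(f,T=None):
    return np.array(f['pose']) if 'pose' in f else T@np.array(f['T_tool_cam'])
def snap(cam,fn=None):
    T=toolT(); f=grab_frame(cam)
    if fn: cv2.imwrite('pics/'+fn,f['color'])
    return f,camT(f,T)
def find(fun,cam,thing,C):
    return [(np.round((C@np.r_[d['xyz'],1])[:3],4).tolist(),round(d['conf'],2)) for d in fun(cam,thing)]
def px(f,C,p):
    q=np.linalg.inv(C)@np.r_[p,1]; return f['cx']+f['fx']*q[0]/-q[2], f['cy']+f['fy']*-q[1]/-q[2]
def ray(f,C,u,v,z):
    d=C[:3,:3]@np.array([(u-f['cx'])/f['fx'],-(v-f['cy'])/f['fy'],-1]); o=C[:3,3]; return o+d*(z-o[2])/d[2]
E
python3 - <<'E'
from h import *
print(get_state())
for cam in ['top','scene']:
    f,C=snap(cam,cam+'0.png'); print(cam,C.round(3).tolist(),f['fx'],f['cx'],f['cy'],[k for k in f])
    for t in ['jig','carton_in','basket_in','hookstand','hook_rest','presser','presser_handle','seam0','seam2','seam4','good1','reject1']:
        print(t,find(pinpoint,cam,t,C))
E
```

```text
{'time': 0.0, 'q': array([ 1.09228928e+00,  9.18632285e-02,  1.23187689e+00, -3.36482025e-05,
        1.81979279e+00, -5.67201495e-02]), 'qvel': array([ 1.27861363e-03,  1.94507270e-03, -1.28258093e-03,  7.68694518e-05,
        5.81423067e-04,  4.04210111e-04]), 'tau': array([ 1.55639216e-03, -4.46444929e+01, -4.06445074e+01,  7.00194295e-02,
        2.87727808e-02, -1.41532255e-04]), 'tcp_pos': array([0.24554096, 0.54718107, 0.2435093 ]), 'tcp_rot': array([-3.13965368e+00, -7.74180045e-05,  2.71979742e+00]), 'wrist_force': array([ 0.16305313, -0.161984  , -0.61106596]), 'wrist_torque': array([ 0.05852949, -0.00192676,  0.07450587]), 'grasp_force': 0.0, 'grip_width': 0.08788294617233834}
top [[-0.022, 0.986, -0.163, 0.359], [-1.0, -0.02, 0.009, 0.015], [0.006, 0.164, 0.987, 1.378], [0.0, 0.0, 0.0, 1.0]] 418.83254246728745 281.96729346197077 206.20414057244847 ['color', 'fx', 'fy', 'cx', 'cy', 'pose']
jig [([0.6096, 0.121, -0.0025], 0.83), ([0.5308, 0.0865, 0.016], 0.68), ([0.5313, 0.1599, 0.0152], 0.31)]
carton_in [([0.7423, 0.3185, -0.0002], 0.67)]
basket_in [([0.521, -0.3974, 0.005
[... 1863 characters left out ...]
-0.005], 0.42)]
seam0 [([0.5372, 0.1218, 0.0118], 0.95), ([0.5237, 0.0485, 0.0136], 0.85), ([0.5393, 0.1981, 0.0145], 0.68), ([0.5367, 0.1591, 0.0145], 0.66)]
seam2 [([0.5372, 0.1218, 0.0118], 0.95), ([0.5237, 0.0485, 0.0136], 0.85), ([0.5393, 0.1981, 0.0145], 0.68), ([0.5367, 0.1591, 0.0145], 0.66)]
seam4 [([0.5372, 0.1218, 0.0118], 0.95), ([0.5237, 0.0485, 0.0136], 0.85), ([0.5393, 0.1981, 0.0145], 0.68), ([0.5367, 0.1591, 0.0145], 0.66)]
good1 [([0.6544, -0.111, 0.0001], 0.93), ([0.657, -0.2194, 0.0001], 0.58), ([0.4559, -0.2319, -0.0038], 0.5), ([0.536, 0.1238, 0.0139], 0.37)]
reject1 [([0.3864, -0.1259, -0.0042], 0.84), ([0.6308, 0.1132, 0.0137], 0.68), ([0.3069, 0.2123, 0.0019], 0.63)]
```

View pics/top0.png

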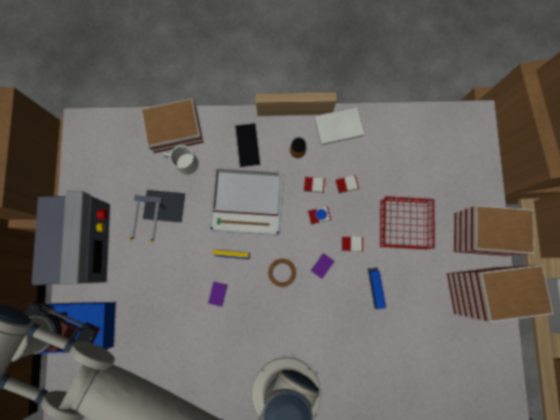

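View pics/scene0.png

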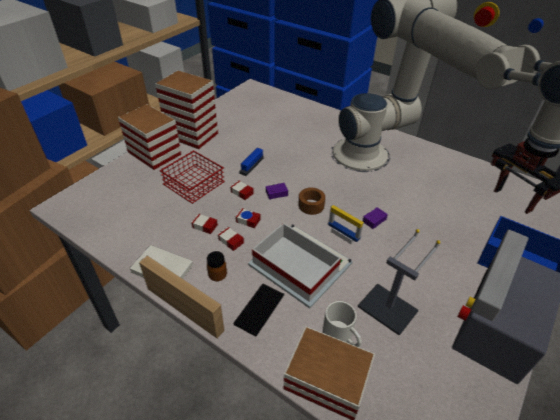

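Top view: the green seam end is at (219,221), and the presser handle at (231,254). There are 3 good packs at (314,184), (347,184) and (352,243), and one blue-stickered pack at (320,215). The purple pieces at (218,294) and (322,265) are decoys. The scene view agrees with this.

```bash
cat >> h.py <<'E'
def wpx2ray(f,C,u,v):
    x=(u-f['cx'])/f['fx']; y=(v-f['cy'])/f['fy']; r=np.hypot(x,y); s=np.sin(r)/max(r,1e-9)
    return C[:3,:3]@np.array([x*s,-y*s,-np.cos(r)])
def wplane(f,C,u,v,z):
    d=wpx2ray(f,C,u,v); o=C[:3,3]; return o+d*(z-o[2])/d[2]
def mask(img,lo,hi):
    return cv2.inRange(cv2.cvtColor(img,cv2.COLOR_BGR2HSV),np.array(lo),np.array(hi))
def plan(x,y,z,yaw):
    """tool-frame total shift (cm) and turn about tool z"""
    T=toolT(); d=T[:3,:3].T@(np.array([x,y,z])-T[:3,3])*100
    Rt=R.from_euler('xyz',[np.pi,0,yaw]).as_matrix(); rv=R.from_matrix(T[:3,:3].T@Rt).as_rotvec()
    print('shift cm',d.round(2),'turn',rv.round(3))
E
python3 - <<'E'
from h import *
s=get_state();f,C=snap('top')
y=mask(f['color'],(20,120,120),(35,255,255)); n,l,st,c=cv2.connectedComponentsWithStats(y)
for i in range(1,n):
  if st[i,4]>20: 
    vs,us=np.where(l==i); P=np.array([ray(f,C,u,v,0.095)[:2] for u,v in zip(us,vs)]); m=P.mean(0); w,V=np.linalg.eigh(np.cov((P-m).T)); print('yellow',st[i],m,np.arctan2(V[1,1],V[0,1]))
plan(.46,.15,.33,np.pi/2)
E
```

```text
yellow [ 97 224   5   7  26] [0.51771587 0.56635009] -2.8555830133924403
yellow [212 250  36   7 150] [0.43058534 0.16457808] 1.4555261631955934
shift cm [-35.83 -27.49  -8.53] turn [-0.     0.     1.149]
```

Emit:
{"op": "step_arm", "data": {
  "targets": [
    [-4.5, -3.4, -1.1, 0, 0, 0, 1],
    [-4.5, -3.4, -1.1, 0, 0, 0, 1],
    [-4.5, -3.4, -1.1, 0, 0, 0, 1],
    [-4.5, -3.4, -1.1, 0, 0, 0, 1],
    [-4.5, -3.4, -1.1, 0, 0, 0, 1]
  ]
}}

```text
time: 1.98
tcp_pos: [0.3818, 0.2986, 0.3002]
tcp_rot: [3.141, 0.0, 2.72]
wrist_force: [0.5, 0.0, -0.5]
grip_width: 0.0879
grasp_force: 0.0
```

Emit:
{"op": "step_arm", "data": {
  "targets": [
    [-4.5, -3.4, -1.1, 0, 0, 0, 1],
    [-4.5, -3.4, -1.1, 0, 0, 0, 1],
    [-4.5, -3.4, -1.0, 0, 0, 0, 1],
    [0, 0, 0, 0, 0, 0.164, 1],
    [0, 0, 0, 0, 0, 0.164, 1]
  ]
}}

```text
time: 2.6
tcp_pos: [0.4632, 0.1509, 0.3318]
tcp_rot: [3.141, 0.0, 2.384]
wrist_force: [0.1, 0.2, 0.2]
grip_width: 0.0876
grasp_force: 0.0
```

Emit:
{"op": "step_arm", "data": {
  "targets": [
    [0, 0, 0, 0, 0, 0.164, 1],
    [0, 0, 0, 0, 0, 0.164, 1],
    [0, 0, 0, 0, 0, 0.164, 1],
    [0, 0, 0, 0, 0, 0.164, 1],
    [0, 0, 0, 0, 0, 0.164, 1]
  ]
}}

```text
time: 3.22
tcp_pos: [0.4627, 0.1519, 0.3317]
tcp_rot: [3.141, -0.0, 1.566]
wrist_force: [-0.1, -1.2, 0.4]
grip_width: 0.0879
grasp_force: 0.0
```

Emit:
{"op": "step_arm", "data": {
  "targets": [
    [0, 0, 0, 0, 0, 0, 1],
    [0, 0, 0, 0, 0, 0, 1]
  ]
}}

```text
time: 3.48
tcp_pos: [0.4627, 0.1519, 0.3317]
tcp_rot: [3.141, -0.0, 1.575]
wrist_force: [-0.7, -0.3, -0.1]
grip_width: 0.0878
grasp_force: 0.0
```

```bash
python3 - <<'E'
from h import *
s=get_state(); print(s['time'],s['tcp_pos'],s['tcp_rot'])
f,C=snap('wrist','w1.png'); print(f['fx'],f['cx'],f['cy'],C.round(3).tolist())
for t in ['jig','carton_in','presser','presser_handle','seam0','hook_rest','hookstand','good1','reject1']:
    print(t,find(pinpoint,'wrist',t,C))
E
```

```text
3.475 [0.46270194 0.15187694 0.33169739] [ 3.14149474e+00 -2.79933931e-05  1.57494028e+00]
325.19226210127806 277.0817300307153 213.65467510229126 [[1.0, -0.004, -0.0, 0.463], [0.004, 0.97, 0.241, 0.218], [-0.001, -0.241, 0.97, 0.471], [0.0, 0.0, 0.0, 1.0]]
jig [([0.6045, 0.1221, -0.0036], 0.74)]
carton_in [([0.6284, 0.1151, 0.0108], 0.67)]
presser [([0.4317, 0.167, -0.0032], 0.8), ([0.5357, 0.1612, 0.0154], 0.22)]
presser_handle [([0.4304, 0.1668, 0.086], 0.71)]
seam0 [([0.534, 0.1657, 0.0167], 0.95), ([0.5265, 0.0503, 0.0145], 0.94), ([0.5351, 0.1967, 0.0159], 0.86), ([0.528, 0.0911, 0.0193], 0.86), ([0.5325, 0.1242, 0.0178], 0.66)]
hook_rest [([0.5279, 0.0955, 0.0172], 0.68)]
hookstand [([0.5276, 0.0538, 0.0113], 0.41)]
good1 [([0.6539, -0.1073, -0.0006], 0.87)]
reject1 [([0.384, -0.1271, -0.0016], 0.9), ([0.3063, 0.2137, 0.0025], 0.86), ([0.5536, -0.1232, 0.0022], 0.72), ([0.6543, -0.1072, -0.0009], 0.65)]
```

View pics/w1.png

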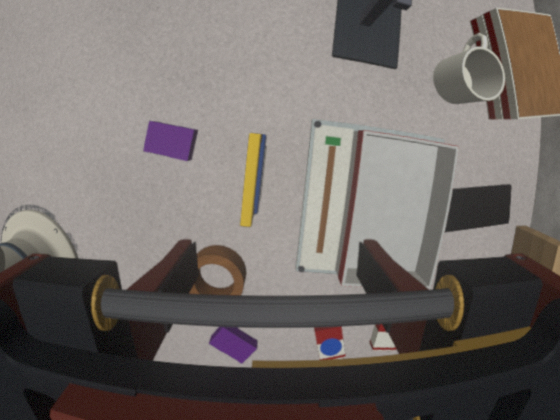

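Wrist view: the handle runs from (254,134) to (247,226). The seam runs from (331,147) to (321,252), with the green mark at (333,141).

```bash
python3 - <<'E'
from h import *
f=dict(color=cv2.imread('pics/w1.png')); g,C=snap('wrist'); g['color']=f['color'];f=g
def line(lo,hi,z,roi):
    m=mask(f['color'],lo,hi); k=np.zeros_like(m); k[roi[1]:roi[3],roi[0]:roi[2]]=1; m=m*k
    n,l,st,c=cv2.connectedComponentsWithStats(m); i=1+np.argmax(st[1:,4]); vs,us=np.where(l==i)
    P=np.array([wplane(f,C,u,v,z)[:2] for u,v in zip(us,vs)]); c,(w,h),a=cv2.minAreaRect((P*1000).astype(np.float32))
    mm=P.mean(0); W,V=np.linalg.eigh(np.cov((P-mm).T)); d=V[:,1]*np.sign(V[1,1]); t=(P-mm)@d
    print(st[i],'mean',mm.round(4),'dir ang',np.arctan2(d[1],d[0]).round(4),'ends',(mm+d*t.min()).round(4),(mm+d*t.max()).round(4),'rect',np.round([*c,w,h,a],1))
line((20,120,100),(35,255,255),0.098,(230,120,280,240))
line((5,60,60),(20,255,255),0.015,(310,135,340,260))
line((40,80,50),(85,255,255),0.015,(310,130,345,150))
E
```

```text
[ 240  133   21   94 1047] mean [0.4311 0.1664] dir ang 1.4542 ends [0.4245 0.1103] [0.4373 0.2197] rect [430.9 165.  110.1  13.3  83.3]
[317 146  19 107 650] mean [0.533  0.1271] dir ang 1.4819 ends [0.5257 0.0452] [0.5398 0.2032] rect [532.8 124.2 158.6   9.3  85. ]
[326 137  14   8  93] mean [0.5405 0.2105] dir ang 3.0195 ends [0.5502 0.2093] [0.5308 0.2117] rect [540.5 210.5   9.3  19.4  84.5]
```

```bash
python3 - <<'E'
from h import *
plan(.4308,.1652,.091,1.454)
E
```

```text
shift cm [ 1.33 -3.19 24.06] turn [-0.     0.     0.118]
```

Emit:
{"op": "step_arm", "data": {
  "targets": [
    [1.3, -3.2, 4, 0, 0, 0, 1],
    [0, 0, 4, 0, 0, 0.12, 1],
    [0, 0, 5, 0, 0, 0, 1],
    [0, 0, 4, 0, 0, 0, 1],
    [0, 0, 3, 0, 0, 0, 1]
  ]
}}

```text
time: 4.65
tcp_pos: [0.4301, 0.1647, 0.1295]
tcp_rot: [-3.14, 0.001, 1.452]
wrist_force: [-0.6, -0.1, 0.4]
grip_width: 0.0879
grasp_force: 0.0
```

Emit:
{"op": "step_arm", "data": {
  "targets": [
    [0, 0, 2, 0, 0, 0, 1],
    [0, 0, 1.2, 0, 0, 0, 1],
    [0, 0, 0.8, 0, 0, 0, 1],
    [0, 0, 0, 0, 0, 0, 1]
  ]
}}

```text
time: 5.15
tcp_pos: [0.4309, 0.1649, 0.0918]
tcp_rot: [3.141, -0.0, 1.452]
wrist_force: [0.6, -0.0, -1.0]
grip_width: 0.0879
grasp_force: 0.0
```

```bash
python3 - <<'E'
from h import *
plan(.4308,.1652,.091,1.454)
f,C=snap('wrist','w2.png')
E
```

```text
shift cm [ 0.03 -0.01  0.08] turn [ 0.    -0.    -0.002]
```

View pics/w2.png

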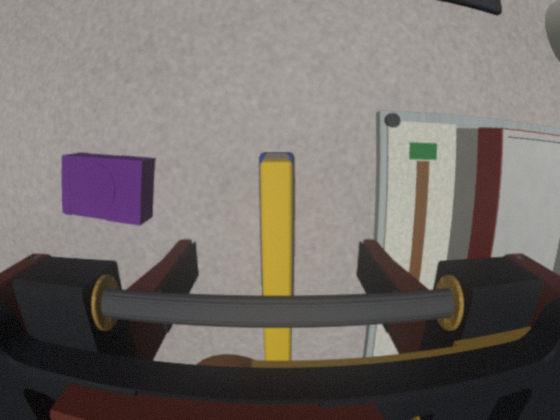

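The handle (about x 277) is centred between the fingers, so I'll close the gripper.

Emit:
{"op": "step_arm", "data": {
  "targets": [
    [0, 0, 0.1, 0, 0, 0, -1],
    [0, 0, 0, 0, 0, 0, -1],
    [0, 0, 0, 0, 0, 0, -1],
    [0, 0, 0, 0, 0, 0, -1],
    [0, 0, 0, 0, 0, 0, -1]
  ],
  "grip_force": 35
}}

```text
time: 5.82
tcp_pos: [0.4307, 0.1648, 0.0907]
tcp_rot: [3.142, 0.0, 1.452]
wrist_force: [-0.3, 0.5, -0.1]
grip_width: 0.0414
grasp_force: 0.0
```

Emit:
{"op": "step_arm", "data": {
  "targets": [
    [0, 0, 0, 0, 0, 0, -1],
    [0, 0, -2, 0, 0, 0, -1],
    [0, 0, -2, 0, 0, 0, -1],
    [0, 0, -1, 0, 0, 0, -1],
    [0, 0, 0, 0, 0, 0, -1]
  ]
}}

```text
time: 6.45
tcp_pos: [0.4314, 0.165, 0.1423]
tcp_rot: [3.139, -0.001, 1.452]
wrist_force: [-0.1, 0.3, -0.5]
grip_width: 0.0004
grasp_force: 0.0
```

```bash
python3 - <<'E'
from h import *
print(get_state()['tcp_pos'],get_state()['tcp_rot'])
f,C=snap('wrist','w3.png')
print(find(pinpoint,'wrist','presser',C),find(pinpoint,'wrist','presser_handle',C),find(pinpoint,'wrist','seam0',C))
plan(.5392,.2000,.141,1.484)
E
```

```text
[0.43141111 0.16504486 0.14227517] [ 3.13903105e+00 -1.10145993e-03  1.45178761e+00]
[([0.4315, 0.1671, -0.0031], 0.62)] [([0.429, 0.1679, 0.0869], 0.67)] [([0.5354, 0.1634, 0.0141], 0.91), ([0.5296, 0.0915, 0.0178], 0.83), ([0.5362, 0.1968, 0.0177], 0.77), ([0.5349, 0.1264, 0.0187], 0.66)]
shift cm [ 4.79 10.39 -0.13] turn [-0.001  0.001 -0.032]
```

View pics/w3.png

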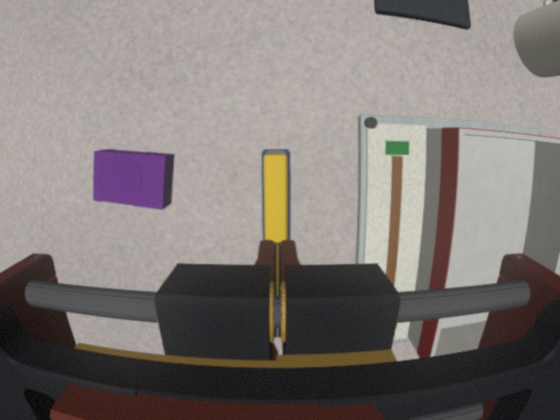

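The fingers needed longer to close, so the presser stayed standing at the same place. I'll reopen, lower and grip again.

Emit:
{"op": "step_arm", "data": {
  "targets": [
    [0, 0, 0, 0, 0, 0, 0],
    [0, 0, 0, 0, 0, 0, 0],
    [0, 0, 0, 0, 0, 0, 0],
    [0, 0, 0, 0, 0, 0, 0],
    [0, 0, 0, 0, 0, 0, 0]
  ]
}}

```text
time: 7.28
tcp_pos: [0.4307, 0.1648, 0.1407]
tcp_rot: [3.142, -0.0, 1.452]
wrist_force: [-0.1, 0.9, 1.3]
grip_width: 0.0433
grasp_force: 0.0
```

Emit:
{"op": "step_arm", "data": {
  "targets": [
    [0, 0, 0, 0, 0, 0, 0],
    [0, 0, 2, 0, 0, 0, 0],
    [0, 0, 2, 0, 0, 0, 0],
    [0, 0, 1, 0, 0, 0, 0],
    [0, 0, 0, 0, 0, 0, 0]
  ]
}}

```text
time: 7.9
tcp_pos: [0.4299, 0.1646, 0.089]
tcp_rot: [-3.139, 0.001, 1.452]
wrist_force: [0.1, 0.3, 0.3]
grip_width: 0.0444
grasp_force: 0.0
```

Emit:
{"op": "step_arm", "data": {
  "targets": [
    [0, 0, 0, 0, 0, 0, -1],
    [0, 0, 0, 0, 0, 0, -1],
    [0, 0, 0, 0, 0, 0, -1],
    [0, 0, 0, 0, 0, 0, -1],
    [0, 0, 0, 0, 0, 0, -1]
  ]
}}

```text
time: 8.52
tcp_pos: [0.431, 0.1649, 0.0911]
tcp_rot: [3.141, -0.0, 1.452]
wrist_force: [-0.3, 0.1, 1.8]
grip_width: 0.0139
grasp_force: 35.0
```

Emit:
{"op": "step_arm", "data": {
  "targets": [
    [0, 0, 0, 0, 0, 0, -1],
    [0, 0, 0, 0, 0, 0, -1],
    [0, 0, 0, 0, 0, 0, -1]
  ]
}}

```text
time: 8.9
tcp_pos: [0.431, 0.1649, 0.0911]
tcp_rot: [3.141, -0.0, 1.452]
wrist_force: [0.8, 0.3, 4.7]
grip_width: 0.014
grasp_force: 35.0
```

Emit:
{"op": "step_arm", "data": {
  "targets": [
    [0, 0, -1.5, 0, 0, 0, -1],
    [0, 0, -2.5, 0, 0, 0, -1],
    [0, 0, -1, 0, 0, 0, -1],
    [0, 0, 0, 0, 0, 0, -1],
    [0, 0, 0, 0, 0, 0, -1]
  ]
}}

```text
time: 9.52
tcp_pos: [0.4302, 0.1647, 0.1395]
tcp_rot: [-3.14, 0.001, 1.452]
wrist_force: [-0.4, 0.5, -2.7]
grip_width: 0.0138
grasp_force: 35.0
```

```bash
python3 - <<'E'
from h import *
s=get_state(); print(s['tcp_pos'],s['tcp_rot'],s['wrist_force'])
plan(.5395,.2025,.115,1.484)
E
```

```text
[0.43024982 0.16470368 0.13950144] [-3.13991032e+00  7.15477002e-04  1.45177580e+00] [-0.4235782   0.48760913 -2.69212981]
shift cm [ 5.05 10.4   2.43] turn [-0.002  0.001 -0.032]
```

Emit:
{"op": "step_arm", "data": {
  "targets": [
    [1.3, 2.6, 0, 0, 0, 0, -1],
    [1.3, 2.6, 0, 0, 0, 0, -1],
    [1.3, 2.6, 0, 0, 0, 0, -1],
    [1.15, 2.6, 0, 0, 0, 0, -1],
    [0, 0, 0, 0, 0, -0.032, -1]
  ]
}}

```text
time: 10.15
tcp_pos: [0.5404, 0.2027, 0.1384]
tcp_rot: [-3.139, 0.001, 1.485]
wrist_force: [1.0, 0.3, -3.2]
grip_width: 0.0139
grasp_force: 35.0
```

Emit:
{"op": "step_arm", "data": {
  "targets": [
    [0, 0, 0.8, 0, 0, 0, -1],
    [0, 0, 0.8, 0, 0, 0, -1],
    [0, 0, 0.2, 0, 0, 0, -1],
    [0, 0, 0, 0, 0, 0, -1]
  ]
}}

```text
time: 10.65
tcp_pos: [0.5396, 0.2025, 0.1225]
tcp_rot: [-3.141, 0.0, 1.484]
wrist_force: [0.2, -0.0, -3.0]
grip_width: 0.0139
grasp_force: 35.0
```

```bash
python3 - <<'E'
from h import *
s=get_state(); print(s['tcp_pos'],s['tcp_rot'],s['wrist_force'])
f,C=snap('wrist','w4.png')
plan(.5395,.2025,.108,1.484)
E
```

```text
[0.53959663 0.20254269 0.12249452] [-3.14132584e+00  1.04052894e-04  1.48373579e+00] [ 0.22140962 -0.0459869  -2.95525732]
shift cm [-0.01 -0.03  1.49] turn [ 0. -0. -0.]
```

View pics/w4.png

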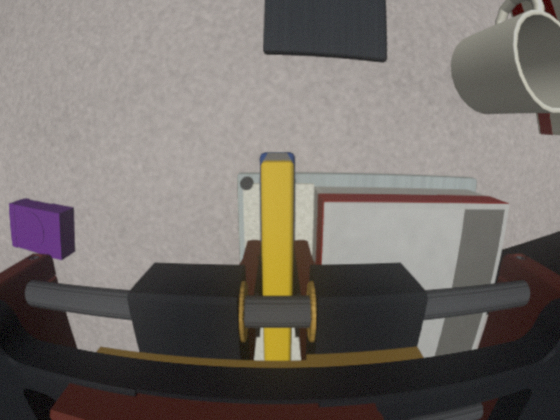

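The presser is aligned above the green end. I'll lower it until it touches.

Emit:
{"op": "step_arm", "data": {
  "targets": [
    [0, 0, 0.7, 0, 0, 0, -1],
    [0, 0, 0.6, 0, 0, 0, -1],
    [0, 0, 0.2, 0, 0, 0, -1],
    [0, 0, 0, 0, 0, 0, -1]
  ]
}}

```text
time: 11.2
tcp_pos: [0.5398, 0.2026, 0.1072]
tcp_rot: [-3.141, 0.0, 1.484]
wrist_force: [-0.1, -0.0, -2.9]
grip_width: 0.0135
grasp_force: 35.0
```

Emit:
{"op": "step_arm", "data": {
  "targets": [
    [0, 0, 0.1, 0, 0, 0, -1],
    [0, 0, 0.1, 0, 0, 0, -1],
    [0, 0, 0, 0, 0, 0, -1]
  ]
}}

```text
time: 11.58
tcp_pos: [0.5402, 0.2027, 0.1061]
tcp_rot: [3.141, -0.0, 1.484]
wrist_force: [-0.4, 0.2, 0.0]
grip_width: 0.014
grasp_force: 35.0
```

Emit:
{"op": "step_arm", "data": {
  "targets": [
    [0, 0, 0.1, 0, 0, 0, -1],
    [0, 0, 0, 0, 0, 0, -1]
  ]
}}

```text
time: 11.82
tcp_pos: [0.5403, 0.2028, 0.1061]
tcp_rot: [3.14, -0.001, 1.484]
wrist_force: [-2.2, 0.1, 6.5]
grip_width: 0.014
grasp_force: 35.0
```

Emit:
{"op": "step_arm", "data": {
  "targets": [
    [0, 0, 0.1, 0, 0, 0, -1],
    [0, 0, 0.05, 0, 0, 0, -1],
    [0, 0, 0, 0, 0, 0, -1]
  ],
  "grip_force": 55
}}

```text
time: 12.2
tcp_pos: [0.5407, 0.2029, 0.1062]
tcp_rot: [3.138, -0.001, 1.484]
wrist_force: [-2.8, -1.5, 10.3]
grip_width: 0.0138
grasp_force: 55.0
```

Emit:
{"op": "step_arm", "data": {
  "targets": [
    [-0.3, -0.05, 0.05, 0, 0, 0, -1],
    [-0.45, -0.02, 0, 0, 0, 0, -1],
    [-0.5, 0, 0, 0, 0, 0, -1],
    [-0.5, 0, 0, 0, 0, 0, -1],
    [-0.5, 0, 0, 0, 0, 0, -1]
  ]
}}

```text
time: 12.82
tcp_pos: [0.5391, 0.1816, 0.1062]
tcp_rot: [3.135, -0.004, 1.485]
wrist_force: [0.6, 3.9, 9.5]
grip_width: 0.0138
grasp_force: 55.0
```

```bash
python3 - <<'E'
from h import *
s=get_state(); print(s['time'],s['tcp_pos'],s['tcp_rot'],s['wrist_force'],s['wrist_torque'])
plan(.526,.048,s['tcp_pos'][2],1.484)
E
```

```text
12.825 [0.53912866 0.18161324 0.10621321] [ 3.13527017 -0.00408191  1.48453186] [0.60105542 3.8878453  9.53735719] [ 0.4238398   0.07525054 -0.06413359]
shift cm [-13.42  -0.16  -0.06] turn [ 0.006 -0.004  0.001]
```

Emit:
{"op": "step_arm", "data": {
  "targets": [
    [-0.5, -0.03, 0.02, 0, 0, 0, -1],
    [-0.5, -0.03, 0.02, 0, 0, 0, -1],
    [-0.5, -0.02, 0, 0, 0, 0, -1],
    [-0.5, -0.02, 0, 0, 0, 0, -1],
    [-0.5, 0, 0, 0, 0, 0, -1]
  ]
}}

```text
time: 13.45
tcp_pos: [0.5362, 0.1569, 0.1062]
tcp_rot: [3.134, -0.004, 1.485]
wrist_force: [0.9, 4.3, 11.5]
grip_width: 0.0137
grasp_force: 55.0
```

Emit:
{"op": "step_arm", "data": {
  "targets": [
    [-0.5, -0.02, 0.0, 0, 0, 0, -1],
    [-0.5, 0, 0, 0, 0, 0, -1],
    [-0.5, -0.02, 0, 0, 0, 0, -1],
    [-0.5, 0, 0, 0, 0, 0, -1],
    [-0.5, 0, 0, 0, 0, 0, -1]
  ]
}}

```text
time: 14.08
tcp_pos: [0.5337, 0.1319, 0.1062]
tcp_rot: [3.134, -0.004, 1.485]
wrist_force: [-0.3, 4.8, 11.0]
grip_width: 0.0136
grasp_force: 55.0
```

```bash
python3 - <<'E'
from h import *
s=get_state(); print(s['time'],s['tcp_pos'],s['tcp_rot'],s['wrist_force'])
plan(.526,.048,s['tcp_pos'][2],1.484)
E
```

```text
14.075 [0.53368081 0.13189921 0.10620221] [ 3.1343207  -0.0039235   1.48459679] [-0.31324631  4.84948987 10.96567096]
shift cm [-8.42 -0.04 -0.03] turn [ 0.007 -0.004  0.001]
```

Emit:
{"op": "step_arm", "data": {
  "targets": [
    [-0.5, -0.02, 0.01, 0, 0, 0, -1],
    [-0.5, 0, 0.01, 0, 0, 0, -1],
    [-0.5, 0, 0, 0, 0, 0, -1],
    [-0.5, 0, 0, 0, 0, 0, -1],
    [-0.5, 0, 0, 0, 0, 0, -1]
  ]
}}

```text
time: 14.7
tcp_pos: [0.5315, 0.107, 0.1062]
tcp_rot: [3.134, -0.004, 1.485]
wrist_force: [-0.0, 5.0, 12.3]
grip_width: 0.0137
grasp_force: 55.0
```

Emit:
{"op": "step_arm", "data": {
  "targets": [
    [-0.5, 0, 0, 0, 0, 0, -1],
    [-0.5, 0, 0, 0, 0, 0, -1],
    [-0.5, 0, 0, 0, 0, 0, -1],
    [-0.5, 0, 0, 0, 0, 0, -1],
    [-0.5, 0, 0, 0, 0, 0, -1]
  ]
}}

```text
time: 15.32
tcp_pos: [0.5293, 0.082, 0.1062]
tcp_rot: [3.134, -0.004, 1.485]
wrist_force: [1.3, 4.8, 12.8]
grip_width: 0.0139
grasp_force: 55.0
```

Emit:
{"op": "step_arm", "data": {
  "targets": [
    [-0.5, 0, 0, 0, 0, 0, -1],
    [-0.5, 0, 0, 0, 0, 0, -1],
    [-0.5, 0, 0, 0, 0, 0, -1],
    [-0.5, 0, 0, 0, 0, 0, -1],
    [-0.5, 0, 0, 0, 0, 0, -1]
  ]
}}

```text
time: 15.95
tcp_pos: [0.5272, 0.057, 0.1062]
tcp_rot: [3.134, -0.003, 1.485]
wrist_force: [0.8, 4.0, 11.5]
grip_width: 0.0135
grasp_force: 55.0
```

Emit:
{"op": "step_arm", "data": {
  "targets": [
    [-0.5, 0, 0, 0, 0, 0, -1],
    [-0.5, 0, 0, 0, 0, 0, -1],
    [-0.4, 0, 0, 0, 0, 0, -1]
  ]
}}

```text
time: 16.32
tcp_pos: [0.526, 0.043, 0.1062]
tcp_rot: [3.134, -0.003, 1.484]
wrist_force: [0.3, 3.6, 12.7]
grip_width: 0.0136
grasp_force: 55.0
```

```bash
python3 - <<'E'
from h import *
s=get_state(); print(s['time'],s['tcp_pos'],s['tcp_rot'],s['wrist_force'])
plan(.526,.046,s['tcp_pos'][2],1.484)
E
```

```text
16.325 [0.52597962 0.04297294 0.10616588] [ 3.13371239e+00 -3.09752980e-03  1.48449164e+00] [ 0.33450166  3.56030834 12.66420767]
shift cm [ 0.3  -0.02  0.  ] turn [ 0.008 -0.003  0.   ]
```

Emit:
{"op": "step_arm", "data": {
  "targets": [
    [0, 0, -1, 0, 0, 0, -1],
    [0, 0, -3, 0, 0, 0, -1],
    [0, 0, -5, 0, 0, 0, -1],
    [0, 0, -5, 0, 0, 0, -1],
    [0, 0, -5, 0, 0, 0, -1]
  ],
  "grip_force": 35
}}

```text
time: 16.95
tcp_pos: [0.5233, 0.0419, 0.2929]
tcp_rot: [-3.14, 0.0, 1.484]
wrist_force: [0.8, 0.0, -2.8]
grip_width: 0.0138
grasp_force: 35.0
```

Emit:
{"op": "step_arm", "data": {
  "targets": [
    [5, -1.8, 0, 0, 0, 0, -1],
    [5, -1.8, 0, 0, 0, 0, -1],
    [5, -1.8, 0, 0, 0, 0, -1],
    [5, -1.8, 0, 0, 0, 0, -1],
    [2, -1, 0, 0, 0, 0, -1]
  ]
}}

```text
time: 17.58
tcp_pos: [0.4598, 0.2707, 0.2909]
tcp_rot: [-3.14, 0.001, 1.487]
wrist_force: [1.2, -0.9, -3.3]
grip_width: 0.0137
grasp_force: 35.0
```

Emit:
{"op": "step_arm", "data": {
  "targets": [
    [0, 0, 0, 0, 0, 0, -1],
    [0, 0, 0, 0, 0, 0, -1]
  ]
}}

```text
time: 17.82
tcp_pos: [0.4613, 0.2676, 0.2916]
tcp_rot: [-3.141, 0.001, 1.483]
wrist_force: [-1.2, -0.8, -3.2]
grip_width: 0.0138
grasp_force: 35.0
```

```bash
python3 - <<'E'
from h import *
s=get_state(); print(s['time'],s['tcp_pos'],s['tcp_rot'],s['wrist_force'])
f,C=snap('wrist','w5.png')
for i in range(3):
  for t in ['hookstand','hook_rest','presser_handle']: print(t,find(pinpoint,'wrist',t,C))
  f,C=snap('wrist')
f,C=snap('top','t5.png'); print(find(pinpoint,'top','hook_rest',C),find(pinpoint,'top','hookstand',C))
E
```

```text
17.825 [0.46128199 0.26759159 0.29157167] [-3.14107243e+00  1.08150457e-03  1.48332690e+00] [-1.17252475 -0.77817952 -3.17528539]
hookstand [([0.7432, 0.3164, 0.0002], 0.23)]
hook_rest []
presser_handle [([0.4585, 0.2709, 0.2893], 0.63)]
hookstand []
hook_rest []
presser_handle [([0.4599, 0.2698, 0.2869], 0.91), ([0.7773, -0.0548, 0.0022], 0.73)]
hookstand [([0.7771, -0.0526, -0.0027], 0.7)]
hook_rest []
presser_handle [([0.4614, 0.2685, 0.2889], 0.68)]
[] []
```

View pics/w5.png

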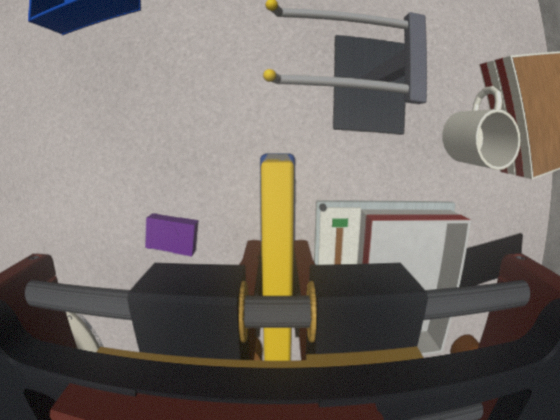

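Tip balls are at (273,5) and (270,75), and the prongs run right to the crossbar near x=415. I'll fit their positions from this image and check against the top picture.

```bash
python3 - <<'E'
from h import *
g,C=snap('wrist'); f=g
im=cv2.imread('pics/w5.png'); m=mask(im,(18,110,90),(38,255,255)); m[100:]=0
n,l,st,c=cv2.connectedComponentsWithStats(m)
for i in range(1,n):
  if st[i,4]>15: print('wrist tip',st[i],c[i],wplane(f,C,*c[i],0.187).round(4))
for uv in [(290,12),(400,21.5),(290,79),(400,88),(407,14),(408,101),(425,16),(425,101)]: print(uv,wplane(f,C,*uv,0.172).round(4))
for uv in [(341,36),(404,40),(405,134),(333,129)]: print('base',uv,wplane(f,C,*uv,0.01).round(4))
f,C=snap('top'); im=cv2.imread('pics/top0.png'); m=mask(im,(18,60,80),(40,255,255))
n,l,st,c=cv2.connectedComponentsWithStats(m)
for i in range(1,n): print('top',st[i],ray(f,C,*c[i],0.187).round(4))
f,C=snap('scene'); im=cv2.imread('pics/scene0.png'); m=mask(im,(18,100,100),(38,255,255))
n,l,st,c=cv2.connectedComponentsWithStats(m)
for i in range(1,n): print('scene',st[i],ray(f,C,*c[i],0.187).round(4))
E
```

```text
wrist tip [266   0  12  11  96] [271.09375      4.16666667] [0.4713 0.4379 0.187 ]
wrist tip [263  69  13  12 113] [269.21238938  74.73451327] [0.4649 0.3801 0.187 ]
(290, 12) [0.4861 0.4357 0.172 ]
(400, 21.5) [0.5787 0.427  0.172 ]
(290, 79) [0.4808 0.378  0.172 ]
(400, 88) [0.5715 0.3676 0.172 ]
(407, 14) [0.5865 0.4347 0.172 ]
(408, 101) [0.5779 0.3566 0.172 ]
(425, 16) [0.6039 0.4343 0.172 ]
(425, 101) [0.594  0.3567 0.172 ]
base (341, 36) [0.5617 0.4612 0.01  ]
base (404, 40) [0.6506 0.4572 0.01  ]
base (405, 134) [0.6394 0.3254 0.01  ]
base (333, 129) [0.5394 0.3361 0.01  ]
top [255  92  82  13 755] [ 0.8856 -0.0455  0.187 ]
top [257 107   1   1   1] [0.8599 0.0715 0.187 ]
top [321 113   1   1   1] [ 0.8373 -0.1199  0.187 ]
top [258 114   1   1   1] [0.8377 0.0688 0.187 ]
top [519 198  16  12 128] [ 0.5495 -0.7046  0.187 ]
top [525 215  35  64 558] [ 0.3882 -0.7354  0.187 ]
top [221 220   2   3   3] [0.5173 0.1767 0.187 ]
top [ 96 223   7   9  51] [0.5068 0.5262 0.187 ]
top [128 238   4   3  10] [0.4712 0.4373 0.187 ]
top [149 239   4   4  12] [0.4655 0.3792 0.187 ]
top [211 2
[... 18569 characters left out ...]
0   3   3   5] [0.9422 0.0959 0.187 ]
scene [199 303   1   1   1] [0.963  0.0745 0.187 ]
scene [207 303   1   1   1] [0.9526 0.0887 0.187 ]
scene [204 305   3   2   3] [0.9597 0.0893 0.187 ]
scene [211 304   1   1   1] [0.9493 0.0976 0.187 ]
scene [210 306   1   1   1] [0.9545 0.0993 0.187 ]
scene [212 306   1   1   1] [0.9519 0.1028 0.187 ]
scene [214 306   5   7  11] [0.952  0.1138 0.187 ]
scene [209 308   1   1   1] [0.9596 0.101  0.187 ]
scene [211 311   1   1   1] [0.9627 0.1096 0.187 ]
scene [213 310   1   3   3] [0.9601 0.1131 0.187 ]
scene [219 311   1   1   1] [0.9524 0.1237 0.187 ]
scene [219 313   2   3   3] [0.9577 0.1292 0.187 ]
scene [215 316   3   3   5] [0.9677 0.128  0.187 ]
```

```bash
python3 - <<'E'
from h import *
plan(.4123,.4137,.211,1.466)
E
```

```text
shift cm [14.06 -6.12  8.1 ] turn [-0.     0.     0.018]
```

Emit:
{"op": "step_arm", "data": {
  "targets": [
    [0, -5, 0, 0, 0, 0.018, -1],
    [4.7, -1, 0, 0, 0, 0, -1],
    [4.7, 0, 0, 0, 0, 0, -1],
    [4.6, 0, 0, 0, 0, 0, -1],
    [0, 0, 2, 0, 0, 0, -1]
  ]
}}

```text
time: 19.4
tcp_pos: [0.4159, 0.416, 0.2716]
tcp_rot: [3.141, -0.001, 1.469]
wrist_force: [-0.1, -0.0, -3.5]
grip_width: 0.0137
grasp_force: 35.0
```

Emit:
{"op": "step_arm", "data": {
  "targets": [
    [0, 0, 3, 0, 0, 0, -1],
    [0, 0, 2, 0, 0, 0, -1],
    [0, 0, 1, 0, 0, 0, -1],
    [0, 0, 0, 0, 0, 0, -1],
    [0, 0, 0, 0, 0, 0, -1]
  ]
}}

```text
time: 20.02
tcp_pos: [0.4163, 0.4131, 0.2134]
tcp_rot: [3.14, -0.001, 1.466]
wrist_force: [-0.1, 0.1, -2.6]
grip_width: 0.0136
grasp_force: 35.0
```

```bash
python3 - <<'E'
from h import *
print(get_state()['tcp_pos'],get_state()['tcp_rot'])
f,C=snap('wrist','w6.png'); plan(.5018,.4043,.211,1.466)
print(find(pinpoint,'wrist','presser_handle',C),find(pinpoint,'wrist','hook_rest',C))
f,C=snap('scene'); cv2.imwrite('pics/s6.png',cv2.resize(f['color'][140:340,300:500],None,fx=2.9,fy=2.9))
E
```

```text
[0.41629102 0.41311617 0.21338159] [ 3.14029619e+00 -1.45288465e-03  1.46576552e+00]
shift cm [0.02 8.59 0.26] turn [ 0.002 -0.002 -0.   ]
[([0.416, 0.4131, 0.2099], 0.74)] [([0.5, 0.4071, 0.1733], 0.65)]
```

View pics/w6.png

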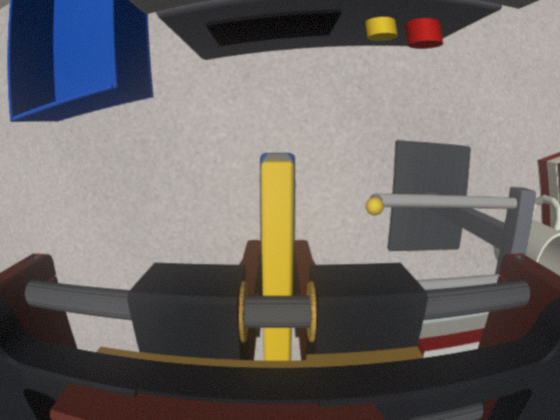

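View pics/s6.png

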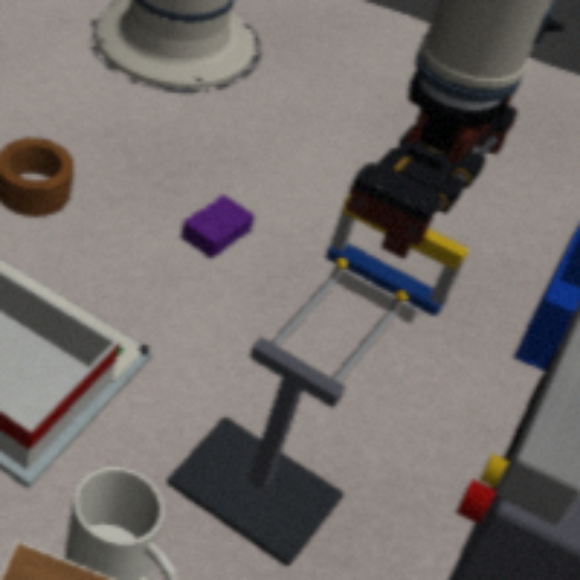

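Both views show the handle square to the prongs, with the tips in front of the window. I'll go in along the stand's +x.

Emit:
{"op": "step_arm", "data": {
  "targets": [
    [0.05, 1, 0.2, 0, 0, 0, -1],
    [0, 2, 0, 0, 0, 0, -1],
    [0, 2, 0, 0, 0, 0, -1],
    [0, 2, 0, 0, 0, 0, -1],
    [0, 1.5, 0, 0, 0, 0, -1]
  ]
}}

```text
time: 20.85
tcp_pos: [0.5025, 0.4038, 0.2094]
tcp_rot: [-3.141, 0.001, 1.465]
wrist_force: [-0.9, -0.3, -3.5]
grip_width: 0.0138
grasp_force: 35.0
```

Emit:
{"op": "step_arm", "data": {
  "targets": [
    [0, 0, 0, 0, 0, 0, -1],
    [0, 0, 0, 0, 0, 0, -1]
  ]
}}

```text
time: 21.1
tcp_pos: [0.5005, 0.4045, 0.2099]
tcp_rot: [-3.141, 0.0, 1.466]
wrist_force: [-0.1, -0.1, -3.2]
grip_width: 0.0136
grasp_force: 35.0
```

```bash
python3 - <<'E'
from h import *
s=get_state();print(s['tcp_pos'],s['wrist_force'])
f,C=snap('scene'); cv2.imwrite('pics/s7.png',cv2.resize(f['color'][140:340,300:500],None,fx=2.9,fy=2.9))
plan(.5018,.405,.1875,1.466)
E
```

```text
[0.5004539  0.4044655  0.20988997] [-0.13160674 -0.06725783 -3.16761365]
shift cm [0.05 0.15 2.26] turn [-0. -0.  0.]
```

View pics/s7.png

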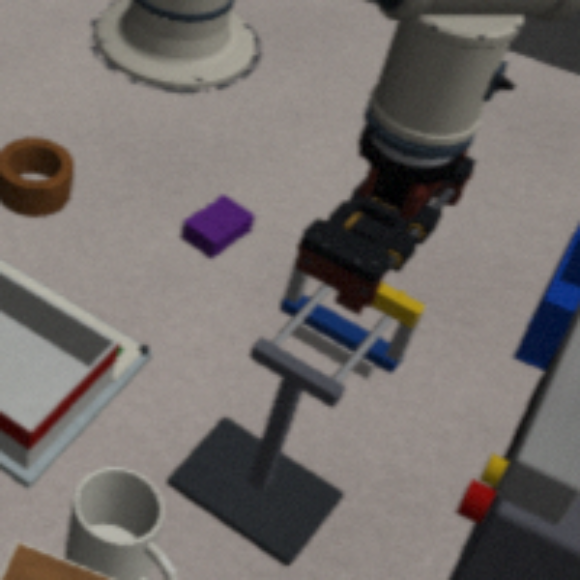

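The prongs run through the window. Now I'll lower the presser.

Emit:
{"op": "step_arm", "data": {
  "targets": [
    [0, 0.1, 0.8, 0, 0, 0, -1],
    [0, 0, 0.7, 0, 0, 0, -1],
    [0, 0, 0.5, 0, 0, 0, -1],
    [0, 0, 0.1, 0, 0, 0, -1],
    [0, 0, 0, 0, 0, 0, -1]
  ]
}}

```text
time: 21.78
tcp_pos: [0.5016, 0.4044, 0.1891]
tcp_rot: [-3.142, -0.0, 1.466]
wrist_force: [-1.7, -0.1, -2.9]
grip_width: 0.0136
grasp_force: 35.0
```

Emit:
{"op": "step_arm", "data": {
  "targets": [
    [0, 0, 0.1, 0, 0, 0, -1],
    [0, 0, 0, 0, 0, 0, -1]
  ]
}}

```text
time: 22.02
tcp_pos: [0.5016, 0.4044, 0.1882]
tcp_rot: [3.141, -0.0, 1.466]
wrist_force: [0.9, 0.1, -2.2]
grip_width: 0.014
grasp_force: 35.0
```

Emit:
{"op": "step_arm", "data": {
  "targets": [
    [0, 0, 0.08, 0, 0, 0, -1],
    [0, 0, 0, 0, 0, 0, -1]
  ]
}}

```text
time: 22.28
tcp_pos: [0.5016, 0.4044, 0.1874]
tcp_rot: [3.141, -0.0, 1.466]
wrist_force: [-0.5, 0.5, -1.8]
grip_width: 0.0137
grasp_force: 35.0
```

Emit:
{"op": "step_arm", "data": {
  "targets": [
    [0, 0, 0.06, 0, 0, 0, -1],
    [0, 0, 0, 0, 0, 0, -1]
  ]
}}

```text
time: 22.52
tcp_pos: [0.5017, 0.4044, 0.1873]
tcp_rot: [3.141, -0.001, 1.466]
wrist_force: [-1.0, -0.3, 0.4]
grip_width: 0.0136
grasp_force: 35.0
```

Emit:
{"op": "step_arm", "data": {
  "targets": [
    [0, 0, 0, 0, 0, 0, -0.55],
    [0, 0, 0, 0, 0, 0, -0.4],
    [0, 0, 0, 0, 0, 0, -0.2],
    [0, 0, 0, 0, 0, 0, 0],
    [0, 0, 0, 0, 0, 0, 0]
  ]
}}

```text
time: 23.15
tcp_pos: [0.5016, 0.4044, 0.1867]
tcp_rot: [-3.142, -0.0, 1.466]
wrist_force: [-0.2, 0.2, 0.2]
grip_width: 0.0441
grasp_force: 0.0
```

Emit:
{"op": "step_arm", "data": {
  "targets": [
    [0, 0, 0, 0, 0, 0, 0],
    [0, 0, -1.5, 0, 0, 0, 0],
    [0, 0, -4, 0, 0, 0, 0],
    [0, 0, -4, 0, 0, 0, 0],
    [0, 0, -3, 0, 0, 0, 0]
  ]
}}

```text
time: 23.78
tcp_pos: [0.5016, 0.4044, 0.3154]
tcp_rot: [3.139, -0.002, 1.466]
wrist_force: [-1.0, 0.6, -0.1]
grip_width: 0.044
grasp_force: 0.0
```

```bash
python3 - <<'E'
from h import *
print(get_state()['tcp_pos'])
f,C=snap('wrist','w8.png')
f,C=snap('scene'); cv2.imwrite('pics/s8.png',cv2.resize(f['color'][180:320,340:500],None,fx=3,fy=3))
for t in ['presser_handle','presser']: print(t,find(pinpoint,'scene',t,C))
# pack poses from top
f,C=snap('top')
for t in ['good1','reject1','basket_in','carton_in']: print(t,find(pinpoint,'top',t,C))
plan(.60,-.08,.32,1.571)
E
```

```text
[0.50159555 0.40436177 0.31539118]
presser_handle [([0.4999, 0.4069, 0.1832], 0.88), ([0.3156, -0.2951, 0.0025], 0.68)]
presser [([0.6015, 0.1162, -0.0048], 0.69), ([0.5005, 0.4057, 0.0953], 0.58), ([0.5251, 0.049, 0.0149], 0.17)]
good1 [([0.656, -0.1094, 0.0023], 0.84), ([0.4538, -0.2262, -0.0026], 0.7), ([0.6567, -0.2161, 0.0007], 0.62)]
reject1 [([0.3883, -0.1207, -0.0041], 0.87), ([0.5546, -0.1237, 0.0006], 0.71), ([0.3097, 0.2143, -0.002], 0.64), ([0.5209, -0.4051, -0.0007], 0.38)]
basket_in [([0.5205, -0.3979, 0.0002], 0.8)]
carton_in [([0.6332, 0.1172, 0.0146], 0.81), ([0.3129, -0.2946, 0.0025], 0.65)]
shift cm [-47.12  14.88  -0.97] turn [-0.002  0.002 -0.105]
```

View pics/s8.png

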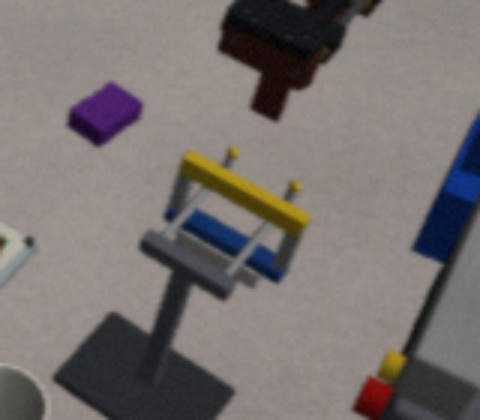

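The presser hangs on both prongs. Next I'll look at the packs from above.

Emit:
{"op": "step_arm", "data": {
  "targets": [
    [-5.5, 1, -0.2, 0, 0, 0, 0.3],
    [-6, 1, 0, 0, 0, 0, 0.7],
    [-6, 1, 0, 0, 0, 0, 1],
    [-6, 1, 0, 0, 0, 0, 1],
    [-6, 1, 0, 0, 0, 0, 1]
  ]
}}

```text
time: 24.85
tcp_pos: [0.5199, 0.1038, 0.3128]
tcp_rot: [-3.141, 0.0, 1.466]
wrist_force: [0.5, 0.3, -0.5]
grip_width: 0.0872
grasp_force: 0.0
```

Emit:
{"op": "step_arm", "data": {
  "targets": [
    [-6, 1, 0, 0, 0, 0, 1],
    [-6, 1, 0, 0, 0, 0, 1],
    [-6, 1, 0, 0, 0, 0, 1],
    [-6, 1, 0, 0, 0, 0, 1],
    [-6, 1, 0, 0, 0, 0, 1]
  ]
}}

```text
time: 25.48
tcp_pos: [0.5383, -0.1997, 0.3128]
tcp_rot: [-3.141, -0.0, 1.466]
wrist_force: [1.0, 0.7, 0.1]
grip_width: 0.088
grasp_force: 0.0
```

Emit:
{"op": "step_arm", "data": {
  "targets": [
    [-5.6, 1, 0, 0, 0, -0.104, 1],
    [0, 0, 0, 0, 0, 0, 1],
    [0, 0, 0, 0, 0, 0, 1]
  ]
}}

```text
time: 25.85
tcp_pos: [0.5426, -0.2543, 0.3129]
tcp_rot: [-3.14, -0.001, 1.569]
wrist_force: [0.3, 0.4, 0.4]
grip_width: 0.088
grasp_force: 0.0
```

```bash
python3 - <<'E'
from h import *
s=get_state(); print(s['time'],s['tcp_pos'],s['tcp_rot'])
f,C=snap('wrist','w9.png')
for t in ['good1','reject1','basket_in','carton_in']: print(t,find(pinpoint,'wrist',t,C))
E
```

```text
25.85 [ 0.54259465 -0.25426261  0.31285727] [-3.14044662e+00 -1.15732124e-03  1.56874746e+00]
good1 [([0.6587, -0.2212, 0.0025], 0.86), ([0.4606, -0.2244, 0.0026], 0.8), ([0.6543, -0.1089, 0.0004], 0.59)]
reject1 [([0.3875, -0.1276, -0.0014], 0.9), ([0.5523, -0.1219, 0.0012], 0.65), ([0.3694, 0.0082, -0.0013], 0.27)]
basket_in [([0.5145, -0.3978, 0.0037], 0.9), ([0.3682, 0.0084, 0.0007], 0.25)]
carton_in []
```

View pics/w9.png

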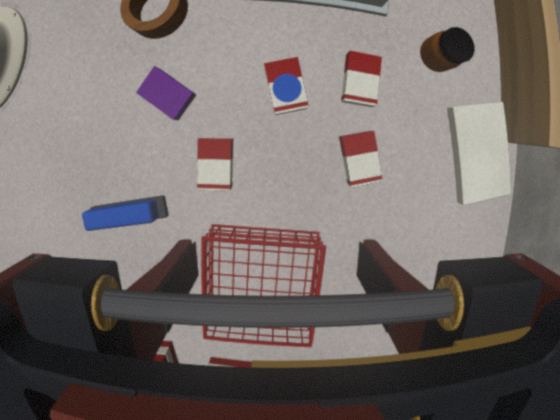

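Wrist view: good packs are at (362,78), (361,158) and (214,163), and the reject with the blue sticker is at (286,86). The basket is centred near (262,285). I'll fit the pack yaws.

```bash
cat >> h.py <<'E'
def packs(img,f,C,cands,top=0.025,half=0.055):
    """min-area rect (world, plane z=top) of red/white/blue pixels near each candidate xy"""
    h=cv2.cvtColor(img,cv2.COLOR_BGR2HSV); S,V=h[...,1].astype(int),h[...,2].astype(int)
    bg=np.median(V[20:240,60:500]); 
    m=((S>110)|((V>bg+25)&(S<70))).astype(np.uint8)
    vs,us=np.mgrid[0:260,0:560]; vs=vs.ravel();us=us.ravel()
    P=np.array([wplane(f,C,u,v,top)[:2] for u,v in zip(us,vs)])
    for c in cands:
        near=np.linalg.norm(P-np.array(c),axis=1)<half
        mm=np.zeros_like(m); mm[vs[near],us[near]]=m[vs[near],us[near]]
        mm=cv2.morphologyEx(mm,cv2.MORPH_CLOSE,np.ones((3,3),np.uint8)); n,l,st,_=cv2.connectedComponentsWithStats(mm); i=1+np.argmax(st[1:,4])
        sel=l[vs,us]==i; r=cv2.minAreaRect((P[sel]*1000).astype(np.float32)); (w,hh)=r[1]; a=np.deg2rad(r[2])
        yaw=a+np.pi/2 if w<hh else a  # long-axis angle
        yaw=(yaw+np.pi/4)%np.pi-np.pi/4
        print(c,'ctr',np.round(np.array(r[0])/1000,4),'size',np.round(r[1],0),'long axis',round(yaw,3),'n',sel.sum())
E
python3 - <<'E'
from h import *
f,C=snap('wrist')
packs(cv2.imread('pics/w9.png'),f,C,[(.6574,-.219),(.458,-.226),(.6545,-.109),(.553,-.123)])
E
```

```text
(0.6574, -0.219) ctr [ 0.6566 -0.2158] size [46. 66.] long axis 1.78 n 1460
(0.458, -0.226) ctr [ 0.459  -0.2242] size [65. 45.] long axis 1.537 n 1464
(0.6545, -0.109) ctr [ 0.6559 -0.1052] size [66. 48.] long axis 1.462 n 1480
(0.553, -0.123) ctr [ 0.5541 -0.1192] size [44. 66.] long axis 1.781 n 1415
```

```bash
python3 - <<'E'
from h import *
plan(.657,-.217,.026,1.78)
E
```

```text
shift cm [ 3.65 11.39 28.82] turn [ 0.001  0.    -0.209]
```

Emit:
{"op": "step_arm", "data": {
  "targets": [
    [1.2, 3.8, 4, 0, 0, 0, 0.6],
    [1.2, 3.8, 4, 0, 0, 0, 0.6],
    [1.2, 3.8, 4, 0, 0, 0, 0.6],
    [0, 0, 4, 0, 0, -0.105, 0.6],
    [0, 0, 4, 0, 0, -0.105, 0.6]
  ]
}}

```text
time: 26.78
tcp_pos: [0.6572, -0.2174, 0.112]
tcp_rot: [-3.141, -0.0, 1.785]
wrist_force: [0.3, -0.4, 0.4]
grip_width: 0.07
grasp_force: 0.0
```

Emit:
{"op": "step_arm", "data": {
  "targets": [
    [0, 0, 3, 0, 0, 0, 0.6],
    [0, 0, 2, 0, 0, 0, 0.6],
    [0, 0, 1, 0, 0, 0, 0.6],
    [0, 0, 0, 0, 0, 0, 0.6]
  ]
}}

```text
time: 27.28
tcp_pos: [0.6568, -0.2186, 0.0537]
tcp_rot: [-3.142, -0.0, 1.78]
wrist_force: [0.3, 0.2, -0.4]
grip_width: 0.0702
grasp_force: 0.0
```

```bash
python3 - <<'E'
from h import *
print(get_state()['tcp_pos'])
f,C=snap('wrist','w10.png'); print(find(pinpoint,'wrist','good1',C))
plan(.657,-.217,.026,1.78)
E
```

```text
[ 0.65684946 -0.21858376  0.05374783]
[([0.6572, -0.1093, 0.0028], 0.93), ([0.656, -0.2231, 0.0002], 0.93), ([0.457, -0.2252, 0.0021], 0.86)]
shift cm [ 0.21 -0.01  2.93] turn [ 0.002  0.001 -0.   ]
```

View pics/w10.png

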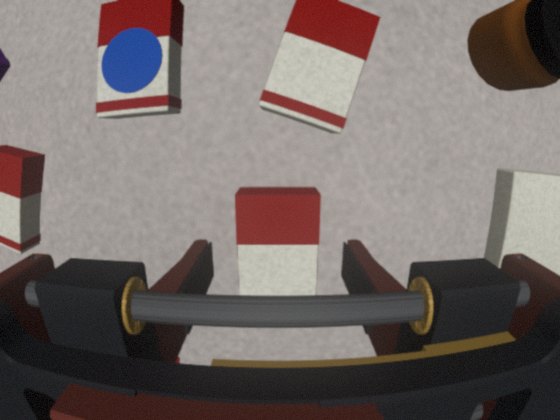

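The pack is centred and square between the fingers. I'll grip it.

Emit:
{"op": "step_arm", "data": {
  "targets": [
    [0, 0, 1.5, 0, 0, 0, 0.6],
    [0, 0, 1.2, 0, 0, 0, 0.6],
    [0, 0, 0, 0, 0, 0, -1],
    [0, 0, 0, 0, 0, 0, -1],
    [0, 0, 0, 0, 0, 0, -1]
  ],
  "grip_force": 15
}}

```text
time: 28.0
tcp_pos: [0.6571, -0.2188, 0.0273]
tcp_rot: [3.141, 0.001, 1.78]
wrist_force: [0.4, -0.3, 0.3]
grip_width: 0.0449
grasp_force: 15.0
```

Emit:
{"op": "step_arm", "data": {
  "targets": [
    [0, 0, 0, 0, 0, 0, -1],
    [0, 0, -2, 0, 0, 0, -1],
    [0, 0, -5, 0, 0, 0, -1],
    [0, 0, -5, 0, 0, 0, -1],
    [0, 0, 0, 0, 0, 0, -1]
  ]
}}

```text
time: 28.62
tcp_pos: [0.6592, -0.2196, 0.1557]
tcp_rot: [3.131, 0.007, 1.78]
wrist_force: [0.3, -0.3, -0.2]
grip_width: 0.0447
grasp_force: 15.0
```

```bash
python3 - <<'E'
from h import *
a=-.087; ux=np.array([np.cos(a),np.sin(a)]); uy=np.array([-np.sin(a),np.cos(a)]); c=np.array([.6315,.1165])
print(c+.052*uy,c-.052*uy)
p=c+.052*uy; plan(*p,.15,np.pi+a)
E
```

```text
[0.6360183  0.16830333] [0.6269817  0.06469667]
shift cm [38.43  5.78  0.36] turn [ 0.005  0.013 -1.275]
```

Emit:
{"op": "step_arm", "data": {
  "targets": [
    [5.5, 0.8, 0, 0, 0, 0, -1],
    [5.5, 0.8, 0, 0, 0, 0, -1],
    [5.5, 0.8, 0, 0, 0, 0, -1],
    [5.5, 0.8, 0, 0, 0, 0, -1],
    [5.5, 0.8, 0, 0, 0, 0, -1]
  ]
}}

```text
time: 29.25
tcp_pos: [0.6383, 0.0603, 0.1467]
tcp_rot: [-3.141, -0.0, 1.78]
wrist_force: [0.5, -0.2, -0.4]
grip_width: 0.0452
grasp_force: 15.0
```

Emit:
{"op": "step_arm", "data": {
  "targets": [
    [5.5, 0.9, 0, 0, 0, 0, -1],
    [5.4, 0.9, 0, 0, 0, 0, -1],
    [0, 0, 0, 0, 0, -0.182, -1],
    [0, 0, 0, 0, 0, -0.182, -1],
    [0, 0, 0, 0, 0, -0.182, -1]
  ]
}}

```text
time: 29.88
tcp_pos: [0.6335, 0.1693, 0.1465]
tcp_rot: [-3.141, -0.0, 2.332]
wrist_force: [0.6, 0.1, -0.7]
grip_width: 0.045
grasp_force: 15.0
```

Emit:
{"op": "step_arm", "data": {
  "targets": [
    [0, 0, 0, 0, 0, -0.182, -1],
    [0, 0, 0, 0, 0, -0.182, -1],
    [0, 0, 0, 0, 0, -0.182, -1],
    [0, 0, 0, 0, 0, -0.182, -1],
    [0, 0, 0, 0, 0, 0, -1]
  ]
}}

```text
time: 30.5
tcp_pos: [0.6336, 0.169, 0.1466]
tcp_rot: [-3.141, -0.0, 3.052]
wrist_force: [-0.0, -0.2, -0.6]
grip_width: 0.0448
grasp_force: 15.0
```

```bash
python3 - <<'E'
from h import *
s=get_state();print(s['tcp_pos'],s['tcp_rot'],s['grip_width']); plan(.636,.1683,.060,np.pi-.087)
f,C=snap('wrist','w11.png'); print(find(pinpoint,'wrist','carton_in',C),find(pinpoint,'wrist','seam0',C))
E
```

```text
[0.63364511 0.16895162 0.14659345] [-3.14149485e+00 -3.91706924e-04  3.05217724e+00] 0.04475915024106421
shift cm [-0.24 -0.04  8.66] turn [-0.    -0.    -0.002]
[([0.6294, 0.1141, 0.0122], 0.97), ([0.5359, 0.1948, 0.0177], 0.23)] [([0.526, 0.0906, 0.0169], 0.95), ([0.5326, 0.1958, 0.0206], 0.93), ([0.5343, 0.1634, 0.0152], 0.81), ([0.5301, 0.124, 0.015], 0.63)]
```

View pics/w11.png

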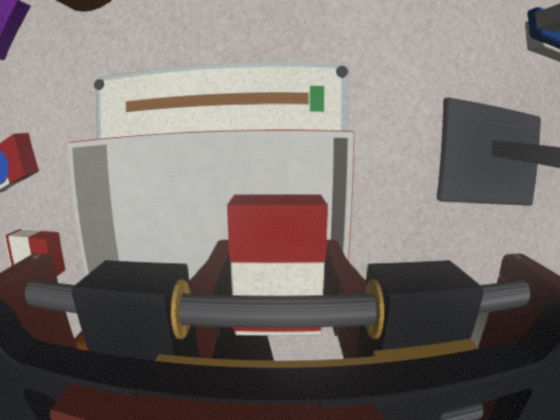

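Emit:
{"op": "step_arm", "data": {
  "targets": [
    [-0.1, -0.3, 3, 0, 0, 0, -1],
    [0, 0, 3, 0, 0, 0, -1],
    [0, 0, 2.4, 0, 0, 0, -1],
    [0, 0, 0, 0, 0, 0, -1]
  ]
}}

```text
time: 31.15
tcp_pos: [0.633, 0.1656, 0.0598]
tcp_rot: [-3.14, -0.005, 3.052]
wrist_force: [0.2, 1.1, -0.1]
grip_width: 0.0446
grasp_force: 15.0
```

Emit:
{"op": "step_arm", "data": {
  "targets": [
    [0, 0, 0, 0, 0, 0, 0.3],
    [0, 0, 0, 0, 0, 0, 0.3],
    [0, 0, 0, 0, 0, 0, 0.3],
    [0, 0, -4, 0, 0, 0, 0.3],
    [0, 0, -4, 0, 0, 0, 0.3]
  ]
}}

```text
time: 31.78
tcp_pos: [0.6343, 0.1658, 0.1436]
tcp_rot: [-3.141, -0.001, 3.054]
wrist_force: [1.0, -0.4, 0.8]
grip_width: 0.0571
grasp_force: 0.0
```

```bash
python3 - <<'E'
from h import *
s=get_state();print(s['tcp_pos'],s['tcp_rot'],s['grip_width'])
f,C=snap('top'); print(find(pinpoint,'top','good1',C),find(pinpoint,'top','reject1',C))
f,C=snap('wrist','w12.png'); print(find(pinpoint,'wrist','good1',C))
plan(.656,-.107,.15,1.462)
E
```

```text
[0.63434094 0.16584148 0.14359135] [-3.14143378e+00 -5.97459090e-04  3.05357570e+00] 0.05712963464603997
[([0.6358, 0.1684, 0.0181], 0.68), ([0.6577, -0.1092, 0.0013], 0.61), ([0.4585, -0.2255, 0.0011], 0.6)] [([0.5011, 0.4031, 0.0999], 0.68), ([0.5573, -0.1257, 0.0004], 0.56), ([0.3898, -0.1238, -0.0046], 0.56), ([0.3094, 0.2149, -0.0011], 0.54)]
[([0.6346, 0.1625, 0.015], 0.89), ([0.6543, -0.1094, 0.0029], 0.78), ([0.5276, 0.0932, 0.02], 0.47)]
shift cm [ -4.54 -26.99  -0.78] turn [-0.    -0.     1.592]
```

Emit:
{"op": "step_arm", "data": {
  "targets": [
    [-0.9, -5.4, 0, 0, 0, 0, 0.5],
    [-0.9, -5.4, 0, 0, 0, 0, 0.6],
    [-0.9, -5.4, 0, 0, 0, 0, 0.6],
    [-0.9, -5.4, 0, 0, 0, 0, 0.6],
    [-0.9, -5.4, 0, 0, 0, 0, 0.6]
  ]
}}

```text
time: 32.65
tcp_pos: [0.6548, -0.1085, 0.1401]
tcp_rot: [3.141, -0.003, 3.054]
wrist_force: [0.4, -1.0, 0.2]
grip_width: 0.0702
grasp_force: 0.0
```

Emit:
{"op": "step_arm", "data": {
  "targets": [
    [0, 0, 0, 0, 0, 0.177, 0.6],
    [0, 0, 0, 0, 0, 0.177, 0.6],
    [0, 0, 0, 0, 0, 0.177, 0.6],
    [0, 0, 0, 0, 0, 0.177, 0.6],
    [0, 0, 0, 0, 0, 0.177, 0.6]
  ]
}}

```text
time: 33.28
tcp_pos: [0.6549, -0.1068, 0.14]
tcp_rot: [-3.139, -0.003, 2.163]
wrist_force: [0.2, 0.5, 0.1]
grip_width: 0.0702
grasp_force: 0.0
```

Emit:
{"op": "step_arm", "data": {
  "targets": [
    [0, 0, 0, 0, 0, 0.177, 0.6],
    [0, 0, 0, 0, 0, 0.177, 0.6],
    [0, 0, 0, 0, 0, 0.177, 0.6],
    [0, 0, 0, 0, 0, 0.177, 0.6],
    [0, 0, 0, 0, 0, 0, 0.6]
  ]
}}

```text
time: 33.9
tcp_pos: [0.655, -0.1068, 0.1404]
tcp_rot: [-3.138, -0.0, 1.462]
wrist_force: [0.6, -0.0, -0.6]
grip_width: 0.0702
grasp_force: 0.0
```

```bash
python3 - <<'E'
from h import *
f,C=snap('wrist','w13.png'); print(find(pinpoint,'wrist','good1',C))
packs(f['color'],f,C,[(.656,-.108)])
plan(.656,-.108,.026,1.462)
E
```

```text
[([0.6535, -0.1086, 0.003], 0.69)]
(0.656, -0.108) ctr [ 0.657  -0.1066] size [71. 44.] long axis 1.453 n 4306
shift cm [-0.1   0.11 11.51] turn [-0.002 -0.     0.002]
```

Emit:
{"op": "step_arm", "data": {
  "targets": [
    [-0.1, 0.1, 4, 0, 0, 0, 0.6],
    [0, 0, 4, 0, 0, 0, 0.6],
    [0, 0, 2, 0, 0, 0, 0.6],
    [0, 0, 1.3, 0, 0, 0, 0.6],
    [0, 0, 0, 0, 0, 0, 0.6]
  ]
}}

```text
time: 34.62
tcp_pos: [0.6565, -0.1081, 0.0294]
tcp_rot: [-3.141, -0.0, 1.461]
wrist_force: [-0.2, -0.0, -1.0]
grip_width: 0.0705
grasp_force: 0.0
```

Emit:
{"op": "step_arm", "data": {
  "targets": [
    [0, 0, 0, 0, 0, 0, -1],
    [0, 0, 0, 0, 0, 0, -1],
    [0, 0, 0, 0, 0, 0, -1],
    [0, 0, 0, 0, 0, 0, -1],
    [0, 0, 0, 0, 0, 0, -1]
  ]
}}

```text
time: 35.25
tcp_pos: [0.6571, -0.1082, 0.0307]
tcp_rot: [3.14, 0.0, 1.461]
wrist_force: [-0.5, 0.8, 6.3]
grip_width: 0.0449
grasp_force: 15.0
```

Emit:
{"op": "step_arm", "data": {
  "targets": [
    [0, 0, -2, 0, 0, 0, -1],
    [0, 0, -5, 0, 0, 0, -1],
    [0, 0, -5, 0, 0, 0, -1],
    [0, 0, 0, 0, 0, 0, -1]
  ]
}}

```text
time: 35.75
tcp_pos: [0.6588, -0.1085, 0.1572]
tcp_rot: [3.131, 0.001, 1.461]
wrist_force: [0.6, -0.2, -0.8]
grip_width: 0.0447
grasp_force: 15.0
```

```bash
python3 - <<'E'
from h import *
print(get_state()['grip_width']); plan(.626,.066,.15,np.pi-.087)
E
```

```text
0.044722306786966856
shift cm [16.99 -5.18  0.64] turn [ 0.007  0.009 -1.594]
```

Emit:
{"op": "step_arm", "data": {
  "targets": [
    [5.6, -1.6, 0, 0, 0, 0, -1],
    [5.6, -1.6, 0, 0, 0, 0, -1],
    [5.6, -1.6, 0, 0, 0, 0, -1],
    [0, 0, 0, 0, 0, -0.177, -1],
    [0, 0, 0, 0, 0, -0.177, -1]
  ]
}}

```text
time: 36.38
tcp_pos: [0.6265, 0.0653, 0.1485]
tcp_rot: [-3.139, -0.0, 1.823]
wrist_force: [0.6, -0.7, -1.1]
grip_width: 0.045
grasp_force: 15.0
```

Emit:
{"op": "step_arm", "data": {
  "targets": [
    [0, 0, 0, 0, 0, -0.177, -1],
    [0, 0, 0, 0, 0, -0.177, -1],
    [0, 0, 0, 0, 0, -0.177, -1],
    [0, 0, 0, 0, 0, -0.177, -1],
    [0, 0, 0, 0, 0, -0.177, -1]
  ]
}}

```text
time: 37.0
tcp_pos: [0.6267, 0.0641, 0.1483]
tcp_rot: [-3.14, -0.002, 2.706]
wrist_force: [-0.6, -0.3, -0.7]
grip_width: 0.0451
grasp_force: 15.0
```

Emit:
{"op": "step_arm", "data": {
  "targets": [
    [0, 0, 0, 0, 0, -0.177, -1],
    [0, 0, 0, 0, 0, -0.177, -1],
    [0, 0, 0, 0, 0, 0, -1],
    [0, 0, 0, 0, 0, 0, -1]
  ]
}}

```text
time: 37.5
tcp_pos: [0.6271, 0.0641, 0.149]
tcp_rot: [-3.141, -0.001, 3.05]
wrist_force: [-0.4, 0.0, -0.9]
grip_width: 0.0448
grasp_force: 15.0
```

```bash
python3 - <<'E'
from h import *
s=get_state();print(s['grip_width'],s['tcp_pos']); plan(.6265,.066,.062,np.pi-.087)
f,C=snap('wrist','w14.png'); print(find(pinpoint,'wrist','good1',C))
E
```

```text
0.04478524797013429 [0.6270627  0.06412855 0.14904577]
shift cm [0.06 0.18 8.7 ] turn [-0.    -0.001 -0.004]
[([0.4574, -0.2254, 0.0027], 0.87), ([0.6285, 0.066, 0.1215], 0.81), ([0.6661, 0.1395, 0.0145], 0.64)]
```

Emit:
{"op": "step_arm", "data": {
  "targets": [
    [0, 0.15, 3, 0, 0, 0, -1],
    [0, 0, 3, 0, 0, 0, -1],
    [0, 0, 2.5, 0, 0, 0, -1],
    [0, 0, 0, 0, 0, 0, -1]
  ]
}}

```text
time: 38.1
tcp_pos: [0.6259, 0.0656, 0.0618]
tcp_rot: [-3.141, -0.005, 3.053]
wrist_force: [-0.2, -0.2, -0.2]
grip_width: 0.0447
grasp_force: 15.0
```

Emit:
{"op": "step_arm", "data": {
  "targets": [
    [0, 0, 0, 0, 0, 0, 0.3],
    [0, 0, 0, 0, 0, 0, 0.3],
    [0, 0, 0, 0, 0, 0, 0.3],
    [0, 0, -4, 0, 0, 0, 0.3],
    [0, 0, -4, 0, 0, 0, 0.3]
  ]
}}

```text
time: 38.72
tcp_pos: [0.6272, 0.0656, 0.1457]
tcp_rot: [-3.142, -0.001, 3.054]
wrist_force: [0.0, -0.0, -0.5]
grip_width: 0.0569
grasp_force: 0.0
```

```bash
python3 - <<'E'
from h import *
f,C=snap('top'); print(find(pinpoint,'top','good1',C),find(pinpoint,'top','reject1',C))
f,C=snap('scene'); print(find(pinpoint,'scene','good1',C))
plan(.555,-.122,.15,1.78)
E
```

```text
[([0.4595, -0.2299, -0.0017], 0.52), ([0.663, 0.1396, 0.0201], 0.5), ([0.6299, 0.0657, 0.0167], 0.45)] [([0.5556, -0.122, 0.0026], 0.8), ([0.3125, 0.2146, -0.0], 0.73), ([0.6331, 0.1188, 0.0134], 0.69), ([0.3917, -0.1238, -0.0036], 0.56)]
[([0.456, -0.2321, -0.0017], 0.55), ([0.6607, 0.1425, 0.0181], 0.53)]
shift cm [  5.56 -19.32  -0.58] turn [-0.    -0.     1.274]
```

Emit:
{"op": "step_arm", "data": {
  "targets": [
    [1.4, -4.8, 0, 0, 0, 0, 0.5],
    [1.4, -4.8, 0, 0, 0, 0, 0.6],
    [1.4, -4.8, 0, 0, 0, 0, 0.6],
    [1.4, -4.9, 0, 0, 0, 0, 0.6],
    [0, 0, 0, 0, 0, 0.182, 0.6]
  ]
}}

```text
time: 39.6
tcp_pos: [0.5527, -0.1247, 0.1424]
tcp_rot: [-3.141, -0.003, 2.864]
wrist_force: [-0.7, 0.6, -0.5]
grip_width: 0.0701
grasp_force: 0.0
```

Emit:
{"op": "step_arm", "data": {
  "targets": [
    [0, 0, 0, 0, 0, 0.182, 0.6],
    [0, 0, 0, 0, 0, 0.182, 0.6],
    [0, 0, 0, 0, 0, 0.182, 0.6],
    [0, 0, 0, 0, 0, 0.182, 0.6],
    [0, 0, 0, 0, 0, 0.182, 0.6]
  ]
}}

```text
time: 40.22
tcp_pos: [0.5539, -0.1215, 0.1423]
tcp_rot: [-3.139, -0.002, 1.956]
wrist_force: [-0.4, -0.6, 0.1]
grip_width: 0.0704
grasp_force: 0.0
```

Emit:
{"op": "step_arm", "data": {
  "targets": [
    [0, 0, 0, 0, 0, 0.182, 0.6],
    [0, 0, 0, 0, 0, 0, 0.6],
    [0, 0, 0, 0, 0, 0, 0.6]
  ]
}}

```text
time: 40.6
tcp_pos: [0.5544, -0.1216, 0.1435]
tcp_rot: [-3.14, -0.001, 1.783]
wrist_force: [-0.1, 0.3, 0.3]
grip_width: 0.0702
grasp_force: 0.0
```

```bash
python3 - <<'E'
from h import *
f,C=snap('wrist','w15.png'); print(find(pinpoint,'wrist','reject1',C),find(pinpoint,'wrist','good1',C))
packs(f['color'],f,C,[(.555,-.121)])
plan(.555,-.121,.027,1.78)
E
```

```text
[([0.3824, -0.1318, -0.0014], 0.88), ([0.5575, -0.1189, 0.0032], 0.65)] [([0.4575, -0.2253, -0.0002], 0.86), ([0.6276, 0.0632, 0.0169], 0.79)]
(0.555, -0.121) ctr [ 0.5537 -0.1191] size [44. 68.] long axis 1.782 n 3941
shift cm [ 0.06  0.05 11.73] turn [-0.    -0.     0.002]
```

Emit:
{"op": "step_arm", "data": {
  "targets": [
    [0.1, 0, 4, 0, 0, 0, 0.6],
    [0, 0, 4, 0, 0, 0, 0.6],
    [0, 0, 2.3, 0, 0, 0, 0.6],
    [0, 0, 1.3, 0, 0, 0, 0.6],
    [0, 0, 0, 0, 0, 0, 0.6]
  ]
}}

```text
time: 41.38
tcp_pos: [0.5542, -0.1206, 0.028]
tcp_rot: [-3.14, -0.001, 1.78]
wrist_force: [-0.2, -0.9, 1.2]
grip_width: 0.0702
grasp_force: 0.0
```

Emit:
{"op": "step_arm", "data": {
  "targets": [
    [0, 0, 0, 0, 0, 0, -1],
    [0, 0, 0, 0, 0, 0, -1],
    [0, 0, 0, 0, 0, 0, -1],
    [0, 0, 0, 0, 0, 0, -1],
    [0, 0, 0, 0, 0, 0, -1]
  ]
}}

```text
time: 42.0
tcp_pos: [0.555, -0.1209, 0.0296]
tcp_rot: [3.14, 0.001, 1.78]
wrist_force: [-0.7, 0.0, 5.4]
grip_width: 0.0447
grasp_force: 15.0
```

Emit:
{"op": "step_arm", "data": {
  "targets": [
    [0, 0, -2, 0, 0, 0, -1],
    [0, 0, -5, 0, 0, 0, -1],
    [0, 0, -5, 0, 0, 0, -1],
    [0, 0, 0, 0, 0, 0, -1]
  ]
}}

```text
time: 42.5
tcp_pos: [0.5568, -0.1213, 0.1553]
tcp_rot: [3.133, 0.005, 1.78]
wrist_force: [0.5, -0.5, -0.8]
grip_width: 0.0451
grasp_force: 15.0
```

```bash
python3 - <<'E'
from h import *
f,C=snap('top'); print(get_state()['grip_width'],find(pinpoint,'top','basket_in',C)); 
img=cv2.imread('pics/top0.png'); m=mask(img,(0,120,60),(10,255,255))|mask(img,(170,120,60),(180,255,255)); m[:,:370]=0; m[:,445:]=0; m[:190]=0; m[260:]=0
vs,us=np.where(m); P=np.array([ray(f,C,u,v,.065)[:2]*1000 for u,v in zip(us,vs)],np.float32); print(cv2.minAreaRect(P))
plan(.518,-.399,.15,1.571)
E
```

```text
0.044828677698023914 [([0.5215, -0.3992, 0.0022], 0.64)]
((516.988525390625, -392.0373840332031), (165.98309326171875, 158.82290649414062), 85.59149932861328)
shift cm [-26.46  -9.37  -0.06] turn [0.001 0.    0.209]
```

Emit:
{"op": "step_arm", "data": {
  "targets": [
    [-5.3, -1.8, 0, 0, 0, 0, -1],
    [-5.3, -1.9, 0, 0, 0, 0, -1],
    [-5.3, -1.9, 0, 0, 0, 0, -1],
    [-5.3, -1.9, 0, 0, 0, 0, -1],
    [-5.1, -1.9, 0, 0, 0, 0, -1]
  ]
}}

```text
time: 43.22
tcp_pos: [0.5159, -0.3986, 0.1459]
tcp_rot: [-3.139, -0.003, 1.78]
wrist_force: [0.6, 0.2, -0.5]
grip_width: 0.0447
grasp_force: 15.0
```

Emit:
{"op": "step_arm", "data": {
  "targets": [
    [0, 0, 0, 0, 0, 0.143, -1],
    [0, 0, 0, 0, 0, 0.143, -1],
    [0, 0, 0, 0, 0, 0, -1],
    [0, 0, 0, 0, 0, 0, -1]
  ]
}}

```text
time: 43.72
tcp_pos: [0.5169, -0.397, 0.1473]
tcp_rot: [-3.14, -0.001, 1.497]
wrist_force: [-0.1, -0.1, -0.9]
grip_width: 0.0448
grasp_force: 15.0
```

```bash
python3 - <<'E'
from h import *
print(get_state()['grip_width']); plan(.518,-.397,.06,1.494)
E
```

```text
0.044827172690029185
shift cm [-0.    0.13  8.73] turn [-0.002 -0.001  0.003]
```

Emit:
{"op": "step_arm", "data": {
  "targets": [
    [0, 0.1, 3, 0, 0, 0, -1],
    [0, 0, 3, 0, 0, 0, -1],
    [0, 0, 2.6, 0, 0, 0, -1],
    [0, 0, 0, 0, 0, 0, -1]
  ]
}}

```text
time: 44.22
tcp_pos: [0.5169, -0.3961, 0.0594]
tcp_rot: [-3.137, -0.003, 1.496]
wrist_force: [0.6, -0.2, -1.8]
grip_width: 0.045
grasp_force: 15.0
```

Emit:
{"op": "step_arm", "data": {
  "targets": [
    [0, 0, 0, 0, 0, 0, 0.3],
    [0, 0, 0, 0, 0, 0, 0.3],
    [0, 0, 0, 0, 0, 0, 0.3],
    [0, 0, -4, 0, 0, 0, 0.3],
    [0, 0, -5, 0, 0, 0, 0.3]
  ]
}}

```text
time: 44.85
tcp_pos: [0.5176, -0.3971, 0.1526]
tcp_rot: [-3.139, -0.002, 1.494]
wrist_force: [-0.7, 0.1, 0.4]
grip_width: 0.057
grasp_force: 0.0
```

```bash
python3 - <<'E'
from h import *
f,C=snap('top'); print(find(pinpoint,'top','good1',C),find(pinpoint,'top','reject1',C))
f,C=snap('scene'); print(find(pinpoint,'scene','good1',C))
plan(.4585,-.228,.15,1.537)
E
```

```text
[([0.629, 0.0658, 0.0182], 0.73), ([0.4563, -0.2293, -0.0017], 0.62), ([0.6611, 0.1428, 0.0181], 0.62)] [([0.517, -0.3988, 0.0036], 0.78), ([0.3123, 0.2138, -0.0033], 0.58), ([0.3926, -0.1226, -0.0014], 0.57), ([0.6324, 0.1159, 0.0152], 0.22)]
[([0.4584, -0.2284, -0.0011], 0.72), ([0.6255, 0.0646, 0.0166], 0.64), ([0.6615, 0.1413, 0.0183], 0.54)]
shift cm [16.45 -7.26  0.27] turn [ 0.     0.    -0.043]
```

Emit:
{"op": "step_arm", "data": {
  "targets": [
    [4.1, -1.8, 0, 0, 0, 0, 0.5],
    [4.1, -1.8, 0, 0, 0, 0, 0.6],
    [4.1, -1.8, 0, 0, 0, 0, 0.6],
    [4.1, -1.9, 0, 0, 0, -0.043, 0.6],
    [0, 0, 0, 0, 0, 0, 0.6]
  ]
}}

```text
time: 45.72
tcp_pos: [0.4569, -0.2261, 0.1509]
tcp_rot: [-3.139, -0.002, 1.54]
wrist_force: [-0.5, -0.6, 0.5]
grip_width: 0.0705
grasp_force: 0.0
```

Emit:
{"op": "step_arm", "data": {
  "targets": [
    [0, 0, 0, 0, 0, 0, 0.6],
    [0, 0, 0, 0, 0, 0, 0.6]
  ]
}}

```text
time: 45.98
tcp_pos: [0.4581, -0.2293, 0.152]
tcp_rot: [-3.141, -0.0, 1.536]
wrist_force: [0.7, 0.2, 0.2]
grip_width: 0.0705
grasp_force: 0.0
```

```bash
python3 - <<'E'
from h import *
f,C=snap('wrist','w16.png'); print(find(pinpoint,'wrist','good1',C))
packs(f['color'],f,C,[(.4585,-.227)])
plan(.4585,-.227,.027,1.537)
E
```

```text
[([0.4585, -0.2273, -0.0036], 0.75)]
(0.4585, -0.227) ctr [ 0.4571 -0.2246] size [70. 44.] long axis 1.52 n 4001
shift cm [ 0.23  0.04 12.52] turn [-0.001 -0.    -0.001]
```

Emit:
{"op": "step_arm", "data": {
  "targets": [
    [0.3, 0, 4, 0, 0, 0.01, 0.6],
    [0, 0, 4, 0, 0, 0, 0.6],
    [0, 0, 3, 0, 0, 0, 0.6],
    [0, 0, 1.3, 0, 0, 0, 0.6],
    [0, 0, 0, 0, 0, 0, 0.6]
  ]
}}

```text
time: 46.7
tcp_pos: [0.4578, -0.2256, 0.0291]
tcp_rot: [-3.14, -0.001, 1.526]
wrist_force: [0.4, -0.0, -0.2]
grip_width: 0.0701
grasp_force: 0.0
```

Emit:
{"op": "step_arm", "data": {
  "targets": [
    [0, 0, 0, 0, 0, 0, -1],
    [0, 0, 0, 0, 0, 0, -1],
    [0, 0, 0, 0, 0, 0, -1],
    [0, 0, 0, 0, 0, 0, -1],
    [0, 0, 0, 0, 0, 0, -1]
  ]
}}

```text
time: 47.32
tcp_pos: [0.4586, -0.2258, 0.0307]
tcp_rot: [3.14, 0.001, 1.527]
wrist_force: [-1.1, 0.4, 6.0]
grip_width: 0.0449
grasp_force: 15.0
```

Emit:
{"op": "step_arm", "data": {
  "targets": [
    [0, 0, -2, 0, 0, 0, -1],
    [0, 0, -5, 0, 0, 0, -1],
    [0, 0, -5, 0, 0, 0, -1],
    [0, 0, 0, 0, 0, 0, -1]
  ]
}}

```text
time: 47.82
tcp_pos: [0.4599, -0.2264, 0.1545]
tcp_rot: [3.134, 0.004, 1.527]
wrist_force: [0.5, 0.9, -0.2]
grip_width: 0.0447
grasp_force: 15.0
```

```bash
python3 - <<'E'
from h import *
a=-.087; c=np.array([.6305,.1155])+R.from_euler('z',a).as_matrix()[:2,:2]@[-.018,.045]
print(get_state()['grip_width'],c); plan(*c,.15,1.484)
E
```

```text
0.04467990046040699 [0.61647814 0.16189383]
shift cm [39.48 13.93  0.41] turn [0.008 0.004 0.043]
```

Emit:
{"op": "step_arm", "data": {
  "targets": [
    [5.5, 2, 0, 0, 0, 0, -1],
    [5.6, 2, 0, 0, 0, 0, -1],
    [5.6, 2, 0, 0, 0, 0, -1],
    [5.7, 2, 0, 0, 0, 0, -1],
    [5.7, 2, 0, 0, 0, 0, -1]
  ]
}}

```text
time: 48.45
tcp_pos: [0.5702, 0.0528, 0.1476]
tcp_rot: [-3.139, 0.0, 1.527]
wrist_force: [0.4, -0.7, -1.1]
grip_width: 0.0447
grasp_force: 15.0
```

Emit:
{"op": "step_arm", "data": {
  "targets": [
    [5.7, 2, 0, 0, 0, 0, -1],
    [5.6, 2, 0, 0, 0, 0.043, -1],
    [0, 0, 0, 0, 0, 0, -1],
    [0, 0, 0, 0, 0, 0, -1]
  ]
}}

```text
time: 48.95
tcp_pos: [0.6147, 0.1617, 0.1477]
tcp_rot: [-3.139, 0.001, 1.485]
wrist_force: [1.2, -0.2, -0.7]
grip_width: 0.0452
grasp_force: 15.0
```

```bash
python3 - <<'E'
from h import *
plan(.6165,.1619,.074,1.484)
f,C=snap('wrist','w17.png'); print(find(pinpoint,'wrist','good1',C))
E
```

```text
shift cm [0.04 0.2  7.37] turn [-0.003  0.001  0.   ]
[([0.6165, 0.1603, 0.1162], 0.96), ([0.6617, 0.1402, 0.0195], 0.65)]
```

Emit:
{"op": "step_arm", "data": {
  "targets": [
    [0, 0.2, 3, 0, 0, 0, -1],
    [0, 0, 2.7, 0, 0, 0, -1],
    [0, 0, 1.5, 0, 0, 0, -1],
    [0, 0, 0, 0, 0, 0, -1]
  ]
}}

```text
time: 49.55
tcp_pos: [0.6166, 0.1608, 0.0766]
tcp_rot: [-3.14, 0.001, 1.483]
wrist_force: [0.2, -0.9, -0.7]
grip_width: 0.0449
grasp_force: 15.0
```

Emit:
{"op": "step_arm", "data": {
  "targets": [
    [0, 0, 0, 0, 0, 0, 0.25],
    [0, 0, 0, 0, 0, 0, 0.25],
    [0, 0, 0, 0, 0, 0, 0.25],
    [0, 0, -4, 0, 0, 0, 0.25],
    [0, 0, -5, 0, 0, 0, 0.25]
  ]
}}

```text
time: 50.18
tcp_pos: [0.6166, 0.1618, 0.1674]
tcp_rot: [-3.139, 0.001, 1.484]
wrist_force: [0.7, -0.1, 0.6]
grip_width: 0.0551
grasp_force: 0.0
```

Emit:
{"op": "step_arm", "data": {
  "targets": [
    [-4, -4, -5, 0, 0, 0, 0.25],
    [-4, -4, -5, 0, 0, 0, 0.25],
    [-4, -4, 0, 0, 0, 0, 0.25],
    [-4, -1, 0, 0, 0, 0, 0.25],
    [0, 0, 0, 0, 0, 0, 0.25]
  ]
}}

```text
time: 50.8
tcp_pos: [0.4883, 0.0245, 0.2517]
tcp_rot: [3.139, 0.0, 1.481]
wrist_force: [-0.7, -0.0, -0.4]
grip_width: 0.0548
grasp_force: 0.0
```

```bash
python3 - <<'E'
from h import *
for k in range(2):
  for cam in ['top','scene','wrist']:
    f,C=snap(cam)
    for t in ['good1','reject1','presser_handle']: print(cam,t,find(pinpoint,cam,t,C))
for t in ['jar','mug','tape','stapler','phone']: print(t,find(pinpoint,'scene',t,C if 0 else camT(grab_frame('scene')))[:2])
E
```

```text
top good1 [([0.6292, 0.0652, 0.0161], 0.57), ([0.6222, 0.1582, 0.029], 0.53), ([0.6624, 0.1423, 0.0213], 0.53)]
top reject1 [([0.3916, -0.1229, -0.0043], 0.85), ([0.5171, -0.3981, 0.0039], 0.61), ([0.3122, 0.2157, -0.0016], 0.56)]
top presser_handle [([0.5003, 0.4028, 0.1834], 0.62), ([0.5206, -0.3967, 0.0023], 0.61)]
scene good1 [([0.6278, 0.0657, 0.0171], 0.95), ([0.6626, 0.1427, 0.0196], 0.65), ([0.6186, 0.1623, 0.0292], 0.6)]
scene reject1 [([0.3093, 0.2119, 0.0001], 0.78), ([0.5201, -0.4005, 0.0029], 0.56), ([0.3905, -0.1239, -0.0069], 0.54), ([0.6342, 0.1151, 0.0138], 0.33), ([0.8021, 0.1141, -0.0008], 0.3)]
scene presser_handle [([0.5011, 0.405, 0.1851], 0.74), ([0.7383, 0.3184, -0.0021], 0.49)]
wrist good1 [([0.6278, 0.0654, 0.0185], 0.9), ([0.6637, 0.1385, 0.0149], 0.75), ([0.6195, 0.1603, 0.0347], 0.7), ([0.8024, 0.1137, -0.0007], 0.64)]
wrist reject1 [([0.3061, 0.2101, -0.0006], 0.85)]
wrist presser_handle []
top good1 [([0.6648, 0.1397, 0.0201], 0.8), ([0.6278, 0.0637, 0.0183], 0.55), ([0.6209, 0.1602, 0.0292], 0.5), ([0.6327, 0.1168, 0.0154], 0.29)]
top reject1 [([0.3883
[... 233 characters left out ...]
756, -0.0582, 0.0015], 0.22)]
scene reject1 [([0.3874, -0.1253, -0.0031], 0.87), ([0.5209, -0.4004, 0.0025], 0.76), ([0.3068, 0.2102, 0.0017], 0.75), ([0.5009, 0.4034, -0.0006], 0.33)]
scene presser_handle [([0.5043, 0.4047, 0.1834], 0.72)]
wrist good1 [([0.6269, 0.0628, 0.0162], 0.96), ([0.6227, 0.1601, 0.0307], 0.81), ([0.663, 0.1407, 0.0188], 0.76)]
wrist reject1 [([0.3043, 0.2102, 0.0049], 0.93)]
wrist presser_handle []
jar [([0.7795, -0.0578, 0.0026], 0.8)]
mug [([0.7402, 0.3178, -0.0039], 0.71)]
tape [([0.3704, 0.002, -0.0008], 0.76)]
stapler [([0.3122, -0.2944, 0.0002], 0.73), ([0.6016, 0.1178, -0.003], 0.7)]
phone [([0.8063, 0.1098, -0.0036], 0.69), ([0.5164, -0.4008, 0.0006], 0.26)]
```

All three good packs are inside the carton, with the third leaning on the first but below the rim. The reject is in the basket, the presser is hanging, and the other objects haven't moved.

```bash
python3 -c "
from h import *
print(hand_in())"
```

```text
the job is handed in; nothing more can be done
None
```

The job is handed in (no result came back): I pressed the seam from the green end to the other and hung the presser on both prongs, then put all three good packs in the carton (one leaning on another, by my readings below the rim) and the blue-stickered pack in the reject basket.

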